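# Load the tilted locating fixture and lock its clamp

### The job

Load every aluminium blank lying on the bench onto the tilted plate of the fixture, long sides pointing up from the front fence, and let them slide home: all against the front fence and side by side in one closed row from the side fence at the low corner. When the whole row is home, fit the square-bored bar key from the wooden tray fully down onto the square shaft of the clamp spindle and turn it clockwise (seen from above) to its stop. Then pull the key off and lay it flat back in its tray, leaving the blanks home, the clamp locked, and the tin and the punch nearby undisturbed.

Things in the scene. Friction and masses are not known exactly. Their poses are not given: they have to be found in the camera images.
- blank_1: Plain aluminium block 64 x 40 x 30 mm with two dark spots on the large faces, 0.2 kg, ground smooth; all blanks are alike and it does not matter which goes where. Three or four are present. Origin at its centre; x along the 64 mm length, y along the 40 mm width, z along the 30 mm thickness. Starts flat on the bench, to the right of the fixture.
- blank_2: Plain aluminium block 64 x 40 x 30 mm with two dark spots on the large faces, 0.2 kg, ground smooth; all blanks are alike and it does not matter which goes where. Three or four are present. Origin at its centre; x along the 64 mm length, y along the 40 mm width, z along the 30 mm thickness. Starts flat on the bench, to the right of the fixture.
- blank_3: Plain aluminium block 64 x 40 x 30 mm with two dark spots on the large faces, 0.2 kg, ground smooth; all blanks are alike and it does not matter which goes where. Three or four are present. Origin at its centre; x along the 64 mm length, y along the 40 mm width, z along the 30 mm thickness. Starts flat on the bench, to the right of the fixture.
- blank_4: Plain aluminium block 64 x 40 x 30 mm with two dark spots on the large faces, 0.2 kg, ground smooth; all blanks are alike and it does not matter which goes where. Three or four are present. Origin at its centre; x along the 64 mm length, y along the 40 mm width, z along the 30 mm thickness. Starts flat on the bench, to the right of the fixture.
- slide_plate: Smooth fixed steel plate, 150 (x) by 225 mm (y), tilted 25 degrees, lowest at its locating corner, nearest the robot and right. Origin: that inner corner on the upper surface, 30 mm above the bench. x: up along the side fence, away from the robot; y: up along the front fence, to the left (both rise 17 degrees); z: outward normal. Fences at x = 0 and y = 0, outside, 10 mm thick, 12 mm high; other edges open.
- fixture: Fixed base under the plate and spindle, 200 (x) by 360 mm, origin on the bench. Plate friction is low (0.14): a blank let go on it slides by itself to the fences or the next blank. In the plate's frame the first is home with its centre at x 32, y 20, z 15 mm, each next at y 40 mm more. One let go with its side some 30 mm short of its neighbour leaves room for a finger and slides the rest.
- clamp_spindle (a joint): Turn of the clamp spindle in rad: at the start 0 to 0.3 (open), grows as the spindle turns clockwise seen from above, hard stop at 1.2 (locked). It stays where it is left and takes about 0.2 N m to turn.
- shaft_foot (a point): Foot of the spindle's upright 16 mm square shaft, on its axis, on the round collar (radius 20 mm), 56 mm above the bench, right-hand end of the fixture; turns with the spindle, x and y square to the shaft's faces, z up. The shaft rises 36 mm from here, the top 6 mm tapering to 9 mm square.
- bar_key: Steel bar key, 0.25 kg: 36 mm cube hub with an 18 mm square bore right through along z, square to the hub; two arms 12 mm thick along x, to 56 mm each side, with 16 mm end knobs. Origin: centre of hub. Either face up, fits the shaft in any of four turns; fully down, origin 18 mm above the shaft foot. Starts flat in the tray, origin 23 mm above the bench. Grip across the faces y = +-18 mm.
- key_tray: Shallow open wooden tray, fixed on the bench at the right, 180 mm (x) by 108 mm (y), walls 5 mm thick and 14 mm high, floor 5 mm above the bench. Origin at the centre of its underside, z up.
- borax_tin: Round closed tin, 66 mm across, 52 mm high, loose bystander; origin at the centre of its underside.
- doming_punch: Steel punch 100 mm long, 15 mm thick, lying on the bench, loose bystander; origin at its underside in the middle.
There are look-alikes about, which are no part of the job. Leave any green look-alike of the blank_3 alone.

How it is judged:
By the outcome, as a careful person would: the job done as asked, in the order asked, and still so for the second after the job is handed in, with the robot touching nothing.
Of blank_1, blank_2, blank_3, blank_4 only 3 to 4 are there at a start; the rules pass over those that are not, and their reading is None.
At some moment in a run one of blank_1, blank_2, blank_3, blank_4 may be knocked a few centimetres aside while the robot is not near it.
Once in a run the grip may slacken for a moment while it holds something.
It also fails if it takes over 200 s, if anything falls off the work surface, if the arm or the gripper's body presses on something with over 40 N, if the wrist force passes 120 N, or if a joint passes its speed limit or range.

### The arm

A 6-joint arm with a two-finger parallel gripper is mounted at the origin on a cart in front of the work surface, level with it; the furniture and walls round the work are solid. World frame = base frame: x ahead of the robot, y to its left, z up, the work surface at z = 0. Lengths are in mm, angles in rad, forces in N, time in s.
With the tool pointing down it reaches from about 250 to 800 mm from the base axis. Payload 3.9 kg.
Tool frame: the origin (TCP) lies at the very end of the fingers, on their centre line; the grasp point (between the pads) lies ctrl.grasp_offset behind it (ctrl.grasp_offset is the distance from the TCP to the grasp point, in mm); z points along the fingers, y is the line along which they close (so a half turn about z gives the same grasp; the last joint's range is limited). The gripper opens to 85 mm and grips with 20 to 120 N. Pads are 22 mm wide; open, the fingers measure 114 mm over their backs; the gripper's body (76 mm by 85 mm) begins 54 mm behind the grasp point. The pads swing forward as they close: fully open they stand 13 mm farther back than shut.
Start: joints at [-1.101, 0.26, -0.138, 1.173, 0, 1.571], TCP at [237.666, -468.113, 231.304] pointing down, gripper open.
Joint ranges: [-2.78, 2.78], [-0.83, 1.72], [-1.28, 1.37], [-1.9, 2.12], [-1.57, 1.48], [-3.14, 3.14]. Speed limits (rad/s): [2.57, 2.57, 3.14, 3.14, 3.14, 3.14].

### API

Orientations are given as a unit quaternion [x, y, z, w].
In Python, from workcell import status, vision, ctrl gives the robot as it stands.
- The arm moves only by the tool send_rows, never from a script. Its argument "motion" is a list of rows, each an object with "translation": the shift along the tool's x, y, z in cm, a list of three; "angular": the turn, a rotation vector about the tool's x, y, z in degrees, a list of three. A call has 1 to 10 rows; each row is the pose to reach, as a shift and turn from the pose commanded when the call began, along the tool's axes at that moment; what a row does not reach only later rows make up. A row lasts 1/10 s, in which the tool goes at most 50 mm and 8.59 degrees, less where a joint would pass 70% of its speed; a pose out of reach is approached as far as the arm can. A call with a gripper value outside its range is refused whole. "gripper" is the finger opening in cm, from 0 to 8.54, set as the call begins (left out, the last holds). The fingers move at their own pace and stop on an object; "force" is the grip in N (left out, the last holds). Time passes only in rows, so rows that repeat a pose let the fingers close. It gives the time, the measured TCP pose, the force, the opening and the grip force at its end, in the units of the state.
- status.get_obs(): the state, without advancing time (a new reading comes with each control period).
- vision.snapshot(name): name is "scene" or "top" or "wrist"; returns a dict with "color" (384x512x3 uint8, red, green, blue), "z_map" (384x512 float32, mm along the optical axis (not along the pixel's ray), 0 where there is no reading), "K" (3x3 intrinsics, pixels), "k1" (the pictures are not rectified: a ray, as slopes to the right and down, at radius r is drawn at 1 + k1 r^2 times it, then the intrinsics apply), "view" (4x4, takes a point from world to camera coordinates). Camera axes: x right, y up, looking along -z (the intrinsics and any distortion apply to the point x, -y, -z); pixel columns grow to the right and rows downward; lengths in mm; the calibration is good to about 2 mm. A picture is of the moment at which its call begins.
- ctrl.hand_in(): hands the job in; it is judged then, once.
The state is a dict: "time": time; "joint_pos": joint angles; "qvel": joint speeds; "effort": joint torques, N m; "tool_pos": TCP position; "tcp_rot": TCP orientation; "ft_force": force on the tool from outside, world axes, zero at the start; "torque": the same for the moment, N m; "grip_width": opening from 0.0 (shut) to 1.0 (fully open); "grip_force": force on a finger pad.
Only numpy, scipy, OpenCV 4.12 (cv2) and the standard library are available. Lean on these libraries where they do the work, as an engineer would, in place of code of your own. Each camera call takes 0.05 s, during which the arm holds its last target. There are 200 camera calls.

## Working session

There is one attempt and no reset: what is moved stays moved. The work goes in short steps, Python scripts to look and compute and a tool call to move; the robot and the scene stay as the last step left them, time stands still between calls to the robot, and variables do not carry over. Pictures are saved under pics/ and viewed, at most 14 in all, crops included, and the job is handed in when it is done.

Besides the shell and the picture viewer there is one more tool, called in YAML: its name, and indented under it one key for each argument. send_rows: Moves the arm, as the interface text tells. Its arguments: {"type":"object","properties":{"motion":{"type":"array"},"gripper":{"type":"number"},"force":{"type":"number"}},"required":["motion"]}

```bash
ls; mkdir -p pics; python3 - <<'E'
from workcell import status, vision, ctrl
import cv2,numpy as np
o=status.get_obs();print(o, ctrl.grasp_offset)
for n in("scene","top"):
    s=vision.snapshot(n);np.savez(''+n+'.npz',**s)
    print(n,s['K'].tolist(),s['k1'],np.round(s['view'],3).tolist())
    cv2.imwrite('pics/%s0.png'%n,cv2.resize(s['color'][:,:,::-1],(800,600),interpolation=cv2.INTER_CUBIC))
E
```

```text
pics
{'time': 0.0, 'joint_pos': array([-1.10099302e+00,  2.60692919e-01, -1.39387306e-01,  1.17273253e+00,
        2.04484491e-05,  1.57079409e+00]), 'qvel': array([-0.0025283 ,  0.00081444, -0.0005472 ,  0.00067122, -0.00023322,
       -0.00131363]), 'effort': array([-2.07687626e-03, -4.05672061e+01,  2.53924692e+01,  1.88483525e-02,
       -2.04678258e-04,  8.76853534e-06]), 'tool_pos': array([ 237.36021607, -467.48913202,  230.45336963]), 'tcp_rot': array([ 9.72536484e-01,  2.32748299e-01, -2.24714322e-04, -9.82904434e-04]), 'ft_force': array([0.02276323, 0.05156199, 0.4538233 ]), 'torque': array([-0.01367433,  0.00118192, -0.04966525]), 'grip_force': 0.0, 'grip_width': 1.001772457134464} 18.700000000000003
scene [[388.09405660888586, 0.0, 259.85316675428345], [0.0, 388.09405660888586, 185.3277560414475], [0.0, 0.0, 1.0]] -0.023334882196086724 [[-0.683, -0.731, -0.01, 411.609], [0.431, -0.413, 0.802, -293.519], [-0.59, 0.543, 0.597, -619.065], [0.0, 0.0, 0.0, 1.0]]
top [[389.8189147034246, 0.0, 249.97443208447777], [0.0, 389.8189147034246, 188.0746980376527], [0.0, 0.0, 1.0]] -0.13195890869130292 [[-0.01, -1.0, -0.004, 36.389], [0.994, -0.01, 0.106, -548.744], [-0.106, -0.003, 0.994, -1063.531], [0.0, 0.0, 0.0, 1.0]]
```

View pics/scene0.png

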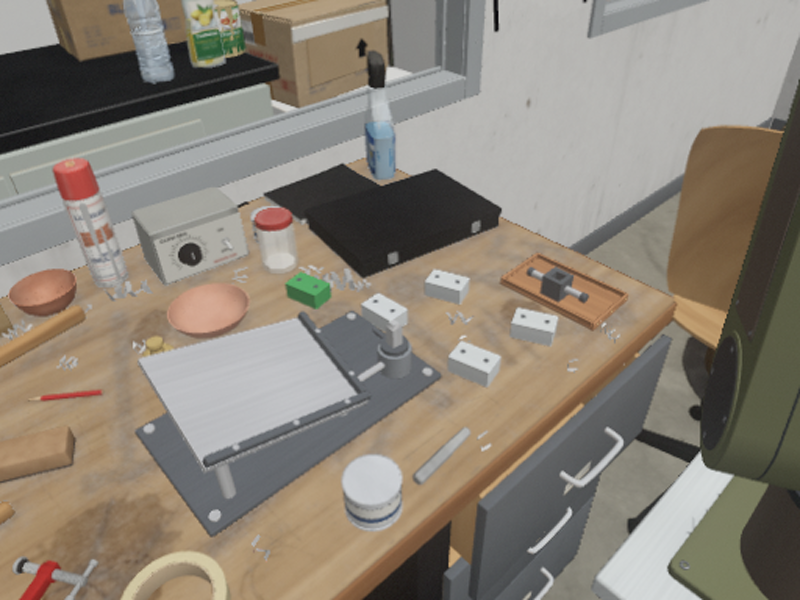

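View pics/top0.png

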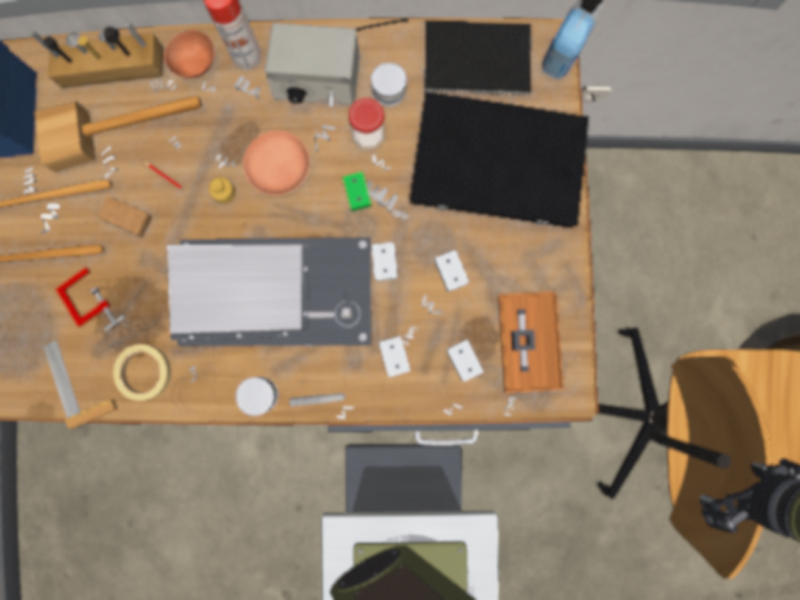

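The scene and top views agree. At top-800 px there are four pale two-spot blocks at (384,261), (452,270), (395,356) and (465,361). The one look-alike is the green block at (357,191), which I leave alone. The key is at (523,340) in its tray, the spindle at (346,314), the tin at (256,396) and the punch at (316,400).

```bash
cat > h.py <<'E'
from workcell import status, vision, ctrl
import cv2,numpy as np
from scipy.spatial.transform import Rotation as R
def und(s,uv):
    uv=np.atleast_2d(np.float64(uv))
    return cv2.undistortPoints(uv[:,None],s['K'],np.array([float(s['k1']),0,0,0,0]))[:,0]
def cast(s,uv,z):   # pixels -> world points on plane of height z
    n=und(s,uv); V=s['view']; d=np.c_[n[:,0],-n[:,1],-np.ones(len(n))]@V[:3,:3]
    c=-V[:3,:3].T@V[:3,3]; z=np.broadcast_to(z,len(n))
    return c+d*((z-c[2])/d[:,2])[:,None]
def cloud(s):
    h,w=s['z_map'].shape; u,v=np.meshgrid(np.arange(w),np.arange(h))
    n=und(s,np.c_[u.ravel(),v.ravel()]); Z=s['z_map'].ravel()[:,None].astype(float)
    P=np.c_[n[:,0],-n[:,1],-np.ones(len(n))]*Z; V=s['view']
    return ((P-V[:3,3])@V[:3,:3]).reshape(h,w,3)
def project(s,P):
    V=s['view'];p=np.atleast_2d(P)@V[:3,:3].T+V[:3,3]; n=np.c_[p[:,0]/-p[:,2],-p[:,1]/-p[:,2]]
    n=n*(1+s['k1']*(n**2).sum(1))[:,None]; return n@s['K'][:2,:2].T+s['K'][:2,2]
def whites(s,z=30,amin=120,amax=1e9):
    hsv=cv2.cvtColor(s['color'],cv2.COLOR_RGB2HSV); m=cv2.inRange(hsv,(0,0,190),(180,45,255))
    m=cv2.morphologyEx(m,cv2.MORPH_CLOSE,np.ones((3,3)))
    out=[]
    for c in cv2.findContours(m,cv2.RETR_EXTERNAL,cv2.CHAIN_APPROX_NONE)[0]:
        a=cv2.contourArea(c)
        if a<amin or a>amax: continue
        P=cast(s,c[:,0].astype(float),z)[:,:2].astype(np.float32)
        (x,y),(w,h),t=cv2.minAreaRect(P)
        if w<h: w,h,t=h,w,t+90
        out.append((x,y,w,h,(t+90)%180-90,c[:,0].mean(0).round()))
    return out
def snap(n,name=None,scale=None,crop=None):
    s=vision.snapshot(n)
    if name:
        im=s['color'][:,:,::-1]
        if crop: im=im[crop[1]:crop[3],crop[0]:crop[2]]
        cv2.imwrite('pics/'+name+'.png',cv2.resize(im,None,fx=scale,fy=scale,interpolation=cv2.INTER_CUBIC))
    return s
def delta(pos,rot):  # target TCP pose -> tool-frame shift (cm) and rotvec (deg)
    o=status.get_obs(); r=R.from_quat(o['tcp_rot'])
    print('shift cm',((r.inv().apply(np.array(pos)-o['tool_pos']))/10).round(2),'turn deg',(r.inv()*rot).as_rotvec(degrees=True).round(1),'t',round(o['time'],2))
def down(yaw):  # tool pointing down, closing line (tool y) at yaw deg in world
    return R.from_euler('z',yaw-90,degrees=True)*R.from_matrix([[-1,0,0],[0,1,0],[0,0,-1]])
E
python3 - <<'E'
from h import *
s={k:v for k,v in np.load('top.npz').items()}
for b in whites(s): print([np.round(x,1) if not isinstance(x,np.ndarray) else x for x in b])
C=cloud(s)
for n,p in dict(key=(523,340),hubs=(530,340),spin=(346,314),tin=(256,396),bench=(420,330),p1=(190,260),p2=(290,260),p3=(200,325),p4=(290,320)).items():
    u,v=int(p[0]*.64),int(p[1]*.64); print(n,C[v,u].round(1))
# plate by depth: plane fit and edge
m=np.zeros(C.shape[:2],bool);m[165:205,118:185]=1
P=C[m];c=P.mean(0);n=np.linalg.svd(P-c,full_matrices=False)[2][2];print('n',n.round(3),c.round(1))
#fixture base corners at guess z
cv2.imwrite('pics/topcrop.png',cv2.resize(s['color'][140:260,100:370,::-1],None,fx=2.95,fy=2.95,interpolation=cv2.INTER_CUBIC))
print(status.get_obs()['tool_pos'], R.from_quat(status.get_obs()['tcp_rot']).as_matrix().round(2))
E
```

```text
[np.float64(82.2), np.float64(0.6), np.float64(306.7), np.float64(149.5), np.float64(89.2), array([263., 350.])]
[np.float64(369.1), np.float64(277.0), np.float64(65.5), np.float64(63.3), np.float64(45.5), array([162., 253.])]
[np.float64(428.6), np.float64(-100.2), np.float64(64.4), np.float64(38.7), np.float64(25.7), array([298., 231.])]
[np.float64(438.2), np.float64(25.9), np.float64(66.2), np.float64(43.6), np.float64(10.8), array([252., 228.])]
[np.float64(591.5), np.float64(-80.1), np.float64(65.2), np.float64(40.4), np.float64(21.4), array([289., 172.])]
[np.float64(564.9), np.float64(319.5), np.float64(246.9), np.float64(155.7), np.float64(89.7), array([149., 184.])]
[np.float64(609.4), np.float64(42.5), np.float64(67.8), np.float64(41.2), np.float64(4.3), array([246., 167.])]
[np.float64(961.1), np.float64(31.0), np.float64(63.9), np.float64(63.3), np.float64(-43.1), array([248.,  50.])]
key [ 465.9 -207.9    8. ]
hubs [ 464.7 -214.9   41.2]
spin [511.3 107.1  95.8]
tin [370.9 270.2  50.1]
bench [ 4.857e+02 -2.000e+01 -2.000e-01]
p1 [600.6 367.9 123.4]
p2 [606.1 206.4  75.9]
p3 [492.6 358.3  86.4]
p4 [505.2 211.3  42.1]
n [-1.    -0.026 -0.008] [555.  295.2  88.3]
[ 237.37234388 -467.57728386  230.55430164] [[ 0.89  0.45 -0.  ]
 [ 0.45 -0.89  0.  ]
 [-0.   -0.   -1.  ]]
```

View pics/topcrop.png

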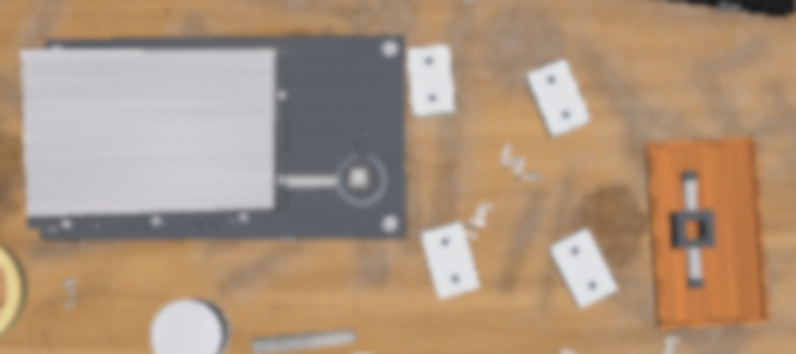

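The crop shows four blanks with two dark spots each, at crop (431,80), (558,98), (450,260) and (584,268). The shaft is at (359,177), the key hub at (692,229), and the plate's bright inner corner at (274,208).

```bash
python3 - <<'E'
from h import *
s={k:v for k,v in np.load('top.npz').items()}
C=cloud(s)
m=np.zeros(C.shape[:2],bool);m[165:205,118:185]=1
m&=s['z_map']>500
P=C[m];c=np.median(P,0);k=np.abs(P[:,2]-c[2])<60;P=P[k];c=P.mean(0);n=np.linalg.svd(P-c,full_matrices=False)[2][2];n*=np.sign(n[2]);print('n',n.round(3),c.round(1))
# bright region of plate
g=cv2.cvtColor(s['color'],cv2.COLOR_RGB2GRAY)
m=((g>150)*255).astype(np.uint8);m[:, :105]=0;m[:,196:]=0;m[:155]=0;m[215:]=0
m=cv2.morphologyEx(m,cv2.MORPH_OPEN,np.ones((5,5)))
cs=max(cv2.findContours(m,cv2.RETR_EXTERNAL,cv2.CHAIN_APPROX_NONE)[0],key=cv2.contourArea)
q=cv2.approxPolyDP(cs,6,True)[:,0];print('quad px',q.tolist())
# intersect rays with plate plane
V=s['view'];cam=-V[:3,:3].T@V[:3,3]
def onplane(uv,n,c):
    a=und(s,uv);d=np.c_[a[:,0],-a[:,1],-np.ones(len(a))]@V[:3,:3]
    return cam+d*(((c-cam)@n)/(d@n))[:,None]
Q=onplane(q.astype(float),n,c);print(Q.round(1))
E=onplane(cs[:,0].astype(float),n,c)
print('cam',cam.round(1))
# shaft top & collar
x=100+359/2.95;y=140+177/2.95; print('shafttop',cast(s,(x,y),92).round(1)); print('collar',cast(s,(100+361/2.95,140+180/2.95),56).round(1))
# key: dark hub + tray orange
hsv=cv2.cvtColor(s['color'],cv2.COLOR_RGB2HSV)
sub=np.zeros(g.shape,np.uint8);sub[180:255,315:365]=255
t=cv2.inRange(hsv,(5,120,90),(15,255,255))&sub
c2=np.vstack(cv2.findContours(t,cv2.RETR_EXTERNAL,cv2.CHAIN_APPROX_NONE)[0])[:,0].astype(float)
print('tray',cv2.minAreaRect(cast(s,c2,14)[:,:2].astype(np.float32)))
km=cv2.inRange(hsv,(0,0,0),(180,90,255))&sub
km=cv2.morphologyEx(km,cv2.MORPH_CLOSE,np.ones((5,5)))
c3=max(cv2.findContours(km,cv2.RETR_EXTERNAL,cv2.CHAIN_APPROX_NONE)[0],key=cv2.contourArea)[:,0].astype(float)
print('key',cv2.minAreaRect(cast(s,c3,30)[:,:2].astype(np.float32)),c3.mean(0))
print('hub',cast(s,(100+692/2.95,140+229/2.95),41).round(1))
E
```

```text
n [-0.302 -0.297  0.906] [555.2 295.8  86. ]
quad px [[106, 156], [108, 212], [192, 209], [192, 157]]
[[624.1 401.9 143.7]
 [481.5 409.1  98.5]
 [491.7 193.4  31.2]
 [630.7 187.5  75.6]]
cam [ 433.3   27.7 1115.8]
shafttop [[511.5 105.6  92. ]]
collar [[511.5 106.5  56. ]]
tray ((462.6776123046875, -230.20339965820312), (181.0106964111328, 129.54476928710938), 2.4787545204162598)
key ((464.05596923828125, -204.62147521972656), (36.81555938720703, 108.96125793457031), 88.2865982055664) [334.51136364 217.46590909]
hub [[ 463.2 -202.5   41. ]]
```

Yaw of the fixture comes out at about 0, with the plate origin at about (490.5, 191.5, 30). The base's height matters next, because one blank lies right beside it.

```bash
cat >> h.py <<'E'
PO=np.array([490.5,191.5,30.]); PR=R.from_rotvec(np.deg2rad(25)*np.array([.70711,-.70711,0]))
def plate(p): return PO+PR.apply(p)
def place_rot(): return PR*down(-90)
def go(*wps):
    o=status.get_obs(); r=R.from_quat(o['tcp_rot'])
    print('t',round(o['time'],2),'tcp',o['tool_pos'].round(1),'w',round(o['grip_width']*85.4,1),'F',np.round(o['ft_force'],1),'g',round(o['grip_force'],1),'j',o['joint_pos'].round(2))
    for p,q in wps: print('shift cm',((r.inv().apply(np.array(p)-o['tool_pos']))/10).round(2),'turn',(r.inv()*q).as_rotvec(degrees=True).round(1))
E
python3 - <<'E'
from h import *
s={k:v for k,v in np.load('top.npz').items()}
C=cloud(s)
print('base z',[C[int(140+y/2.95),int(100+x/2.95)].round(1).tolist() for x,y in((370,80),(395,100),(390,200))], 'edge',cast(s,(100+404/2.95,140+80/2.95),10).round(1))
d=down(-68.6)
go(((591.5,-80,120),d),((591.5,-80,3),d))
E
```

```text
base z [[612.9, 102.2, 9.3], [595.2, 79.2, 9.4], [497.5, 82.4, 12.2]] edge [[612.   67.8  10. ]]
t 0.1 tcp [ 237.4 -467.6  230.6] w 85.5 F [0.4 0.1 0.3] g 0.0 j [-1.1   0.26 -0.14  1.17 -0.    1.57]
shift cm [ 49.12 -18.51  11.09] turn [-0.1  0.   5.5]
shift cm [ 49.12 -18.49  22.79] turn [-0.1  0.   5.5]
```

send_rows:
  motion:
    - {"translation":[49.1,-18.5,6],"angular":[0,0,5.5]}
    - {"translation":[49.1,-18.5,8],"angular":[0,0,5.5]}
    - {"translation":[49.1,-18.5,11],"angular":[0,0,5.5]}
    - {"translation":[49.1,-18.5,11],"angular":[0,0,5.5]}
    - {"translation":[49.1,-18.5,11],"angular":[0,0,5.5]}
    - {"translation":[49.1,-18.5,11],"angular":[0,0,5.5]}
    - {"translation":[49.1,-18.5,11],"angular":[0,0,5.5]}
    - {"translation":[49.1,-18.5,11],"angular":[0,0,5.5]}
    - {"translation":[49.1,-18.5,11],"angular":[0,0,5.5]}
    - {"translation":[49.1,-18.5,11],"angular":[0,0,5.5]}
  gripper: 6.6
  force: 60

```text
time: 1.1
tool_pos: [568.5, -105.3, 128.6]
tcp_rot: [0.983, 0.186, -0.0, -0.0]
ft_force: [1.0, -0.4, 1.3]
grip_width: 0.775
grip_force: 0.0
```

```bash
python3 - <<'E'
from h import *
d=down(-68.6)
s=snap('wrist','w1',1.5)
for b in whites(s): print([np.round(x,1) for x in b])
go(((591.5,-80,120),d),((591.5,-80,3),d))
E
```

```text
[np.float64(428.3), np.float64(-101.0), np.float64(61.0), np.float64(37.9), np.float64(25.9), array([201., 313.])]
[np.float64(437.4), np.float64(25.6), np.float64(61.2), np.float64(37.9), np.float64(14.9), array([ 71., 263.])]
[np.float64(592.5), np.float64(-80.3), np.float64(61.3), np.float64(38.1), np.float64(21.4), array([237., 151.])]
[np.float64(610.8), np.float64(42.2), np.float64(61.8), np.float64(38.0), np.float64(4.6), array([92., 69.])]
t 1.15 tcp [573.5 -99.5 126.7] w 66.3 F [ 6.4  4.1 -1.3] g 0.0 j [-0.18  0.42 -0.19  0.97  0.01  2.59]
shift cm [ 2.39 -1.14  0.68] turn [-0.2 -0.3  0.4]
shift cm [ 2.34 -1.09 12.38] turn [-0.2 -0.3  0.4]
```

View pics/w1.png

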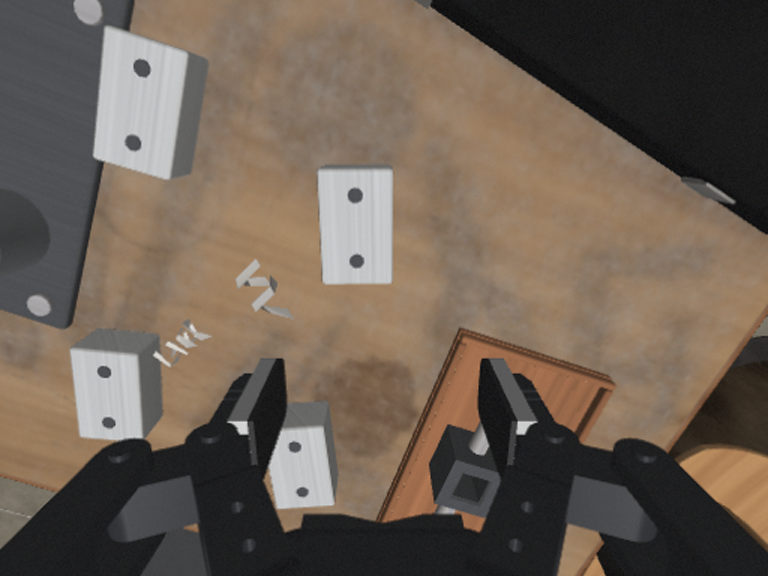

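The wrist view shows all four blanks. The target is at (355,225), another lies beside the base at (140,103), and its pose agrees with the top view to 1 mm. The key's bore is at (470,487).

send_rows:
  motion:
    - {"translation":[2.4,-1.1,5]}
    - {"translation":[2.4,-1.1,5]}
    - {"translation":[2.4,-1.1,5]}
    - {"translation":[2.4,-1.1,5]}
    - {"translation":[2.4,-1.1,5]}

```text
invalid input
```

```bash
python3 - <<'E'
from h import *
d=down(-68.6)
go(((592,-80,3),d))
E
```

```text
t 1.15 tcp [573.5 -99.5 126.7] w 66.3 F [ 6.4  4.1 -1.3] g 0.0 j [-0.18  0.42 -0.19  0.97  0.01  2.59]
shift cm [ 2.39 -1.08 12.38] turn [-0.2 -0.3  0.4]
```

Both fields are required in every row.

send_rows:
  motion:
    - {"translation":[2.0,-0.9,5],"angular":[0,0,0]}
    - {"translation":[2.0,-0.9,5],"angular":[0,0,0]}
    - {"translation":[2.0,-0.9,5],"angular":[0,0,0]}
    - {"translation":[2.0,-0.9,5],"angular":[0,0,0]}
    - {"translation":[2.0,-0.9,5],"angular":[0,0,0]}

```text
time: 1.65
tool_pos: [583.5, -92.6, 81.1]
tcp_rot: [0.983, 0.185, 0.001, 0.0]
ft_force: [0.3, 0.6, -0.8]
grip_width: 0.773
grip_force: 0.0
```

```bash
python3 - <<'E'
from h import *
d=down(-68.6)
go(((592,-80,3),d))
E
```

```text
t 1.65 tcp [583.5 -92.6  81.1] w 66.0 F [ 0.3  0.6 -0.8] g 0.0 j [-0.16  0.47 -0.23  0.87 -0.    2.61]
shift cm [ 1.23 -0.87  7.81] turn [ 0.1 -0.1 -0.1]
```

send_rows:
  motion:
    - {"translation":[1.2,-0.9,3],"angular":[0,0,0]}
    - {"translation":[1.2,-0.9,7.7],"angular":[0,0,0]}
    - {"translation":[1.2,-0.9,7.7],"angular":[0,0,0]}
    - {"translation":[1.2,-0.9,7.7],"angular":[0,0,0]}
    - {"translation":[1.2,-0.9,7.7],"angular":[0,0,0]}

```text
time: 2.15
tool_pos: [592.6, -79.5, 5.0]
tcp_rot: [0.983, 0.185, 0.002, 0.001]
ft_force: [0.6, 0.8, -0.0]
grip_width: 0.777
grip_force: 0.0
```

send_rows:
  motion:
    - {"translation":[0,0,0],"angular":[0,0,0]}
    - {"translation":[0,0,0],"angular":[0,0,0]}
    - {"translation":[0,0,0],"angular":[0,0,0]}
    - {"translation":[0,0,0],"angular":[0,0,0]}
    - {"translation":[0,0,0],"angular":[0,0,0]}
  gripper: 3.0
  force: 60

```text
time: 2.65
tool_pos: [592.7, -79.2, 4.5]
tcp_rot: [0.983, 0.186, 0.002, 0.001]
ft_force: [-0.6, -0.5, 8.0]
grip_width: 0.455
grip_force: 61.7
```

```bash
python3 - <<'E'
from h import *
o=status.get_obs();p=o['tool_pos'];d=down(-68.6)
q=place_rot(); dz=p[2]
go(((p[0],p[1],130),d),(plate((50,50,80)),q),(plate((50,50,dz+3)),q))
E
```

```text
t 2.65 tcp [592.7 -79.2   4.5] w 38.9 F [-0.6 -0.5  8. ] g 61.7 j [-0.13  0.56 -0.31  0.7  -0.    2.64]
shift cm [  0.04   0.03 -12.55] turn [ 0.1 -0.2  0. ]
shift cm [  3.18 -30.11 -12.85] turn [14.3 20.6 21.1]
shift cm [  5.97 -31.35  -6.27] turn [14.3 20.6 21.1]
```

send_rows:
  motion:
    - {"translation":[0,0,-5],"angular":[0,0,0]}
    - {"translation":[0,0,-10],"angular":[0,0,0]}
    - {"translation":[0,0,-14],"angular":[0,0,0]}
    - {"translation":[3.2,-30,-14],"angular":[14.3,20.6,21.1]}
    - {"translation":[3.2,-30,-14],"angular":[14.3,20.6,21.1]}
    - {"translation":[3.2,-30,-14],"angular":[14.3,20.6,21.1]}
    - {"translation":[3.2,-30,-14],"angular":[14.3,20.6,21.1]}
    - {"translation":[3.2,-30,-14],"angular":[14.3,20.6,21.1]}
    - {"translation":[3.2,-30,-14],"angular":[14.3,20.6,21.1]}
    - {"translation":[3.2,-30,-14],"angular":[14.3,20.6,21.1]}

```text
time: 3.65
tool_pos: [517.2, 113.1, 143.7]
tcp_rot: [0.974, 0.032, 0.147, -0.167]
ft_force: [0.6, -1.0, -3.0]
grip_width: 0.455
grip_force: 62.0
```

send_rows:
  motion:
    - {"translation":[0,0,0],"angular":[0,0,0]}
    - {"translation":[0,0,0],"angular":[0,0,0]}
    - {"translation":[0,0,0],"angular":[0,0,0]}
    - {"translation":[0,0,0],"angular":[0,0,0]}

```text
time: 4.05
tool_pos: [516.4, 112.8, 142.6]
tcp_rot: [0.974, 0.031, 0.146, -0.168]
ft_force: [-0.5, -0.6, -2.6]
grip_width: 0.459
grip_force: 62.0
```

```bash
python3 - <<'E'
from h import *
q=place_rot(); dz=4.5
go((plate((50,50,dz+3)),q))
s=snap('wrist','w2',1.5)
E
```

```text
t 4.05 tcp [516.4 112.8 142.6] w 39.2 F [-0.5 -0.6 -2.6] g 62.0 j [ 0.01  0.14 -0.65  0.48  0.34  3.14]
shift cm [-0.45 -8.87 11.41] turn [-2.2  1.3  3.1]
```

View pics/w2.png

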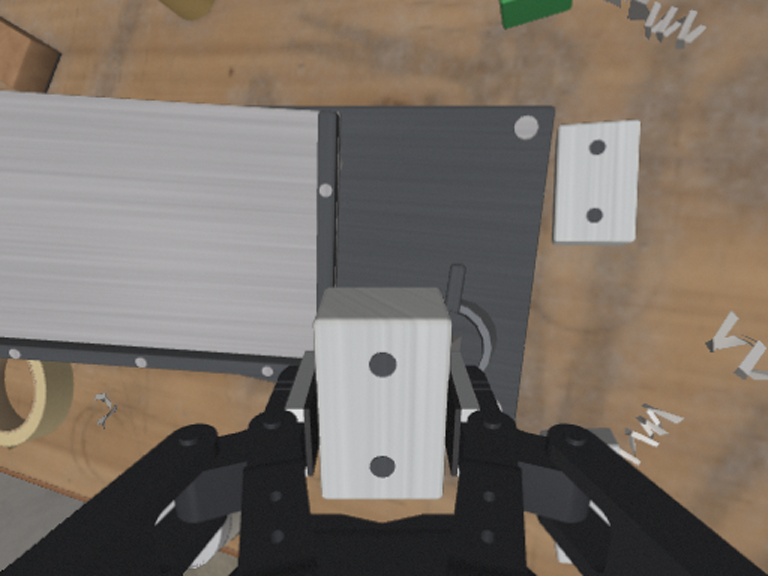

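The wrist view shows the blank squarely held, but joint 6 has reached its limit. I'll turn the tool half round over the plate and use that side for later picks.

send_rows:
  motion:
    - {"translation":[-0.5,-8.9,4],"angular":[0,0,-85]}
    - {"translation":[-0.5,-8.9,4],"angular":[0,0,-85]}
    - {"translation":[-0.5,-8.9,4],"angular":[0,0,-85]}
    - {"translation":[-0.5,-8.9,4],"angular":[0,0,-85]}
    - {"translation":[-0.5,-8.9,4],"angular":[0,0,-85]}
    - {"translation":[-0.5,-8.9,4],"angular":[0,0,-85]}
    - {"translation":[-0.5,-8.9,4],"angular":[0,0,-85]}
    - {"translation":[-0.5,-8.9,4],"angular":[0,0,-85]}
    - {"translation":[-0.5,-8.9,4],"angular":[0,0,-85]}
    - {"translation":[-0.5,-8.9,4],"angular":[0,0,-85]}

```text
time: 5.1
tool_pos: [511.9, 210.2, 133.2]
tcp_rot: [0.695, 0.684, 0.221, -0.025]
ft_force: [-0.4, -0.7, -2.1]
grip_width: 0.454
grip_force: 62.4
```

send_rows:
  motion:
    - {"translation":[0,0,0],"angular":[0,0,-90]}
    - {"translation":[0,0,0],"angular":[0,0,-90]}
    - {"translation":[0,0,0],"angular":[0,0,-90]}
    - {"translation":[0,0,0],"angular":[0,0,-90]}
    - {"translation":[0,0,0],"angular":[0,0,-90]}
    - {"translation":[0,0,0],"angular":[0,0,-90]}
    - {"translation":[0,0,0],"angular":[0,0,-90]}
    - {"translation":[0,0,0],"angular":[0,0,-90]}
    - {"translation":[0,0,0],"angular":[0,0,-90]}
    - {"translation":[0,0,0],"angular":[0,0,-90]}

```text
time: 6.1
tool_pos: [511.9, 210.2, 133.2]
tcp_rot: [0.043, 0.974, 0.179, 0.133]
ft_force: [-0.4, -0.1, -1.6]
grip_width: 0.452
grip_force: 62.4
```

```bash
sed -i 's/PR\*down(-90)/PR*down(90)/' h.py; python3 - <<'E'
from h import *
q=place_rot()
go((plate((50,50,80)),q),(plate((50,50,7.5)),q))
E
```

```text
t 6.1 tcp [511.9 210.2 133.2] w 38.6 F [-0.4 -0.1 -1.6] g 62.4 j [ 0.24  0.16 -0.67  0.38  0.27  0.37]
shift cm [0.06 0.22 0.17] turn [ 2.2 -1.5 -5.6]
shift cm [-0.15 -0.04  7.41] turn [ 2.2 -1.5 -5.6]
```

send_rows:
  motion:
    - {"translation":[0,0,3],"angular":[2.2,-1.5,-5.6]}
    - {"translation":[-0.1,0,5],"angular":[2.2,-1.5,-5.6]}
    - {"translation":[-0.15,0,6],"angular":[2.2,-1.5,-5.6]}
    - {"translation":[-0.15,0,7],"angular":[2.2,-1.5,-5.6]}
    - {"translation":[-0.15,0,7.4],"angular":[2.2,-1.5,-5.6]}
    - {"translation":[-0.15,0,7.4],"angular":[2.2,-1.5,-5.6]}
    - {"translation":[-0.15,0,7.4],"angular":[2.2,-1.5,-5.6]}
    - {"translation":[-0.15,0,7.4],"angular":[2.2,-1.5,-5.6]}

```text
time: 6.9
tool_pos: [534.0, 235.0, 67.8]
tcp_rot: [0.003, 0.976, 0.153, 0.153]
ft_force: [0.8, -0.7, -2.3]
grip_width: 0.453
grip_force: 62.2
```

```bash
python3 - <<'E'
from h import *
q=place_rot()
o=status.get_obs();print('plate frame tcp',PR.inv().apply(o['tool_pos']-PO).round(1))
go((plate((50,50,7.5)),q))
snap('scene','s1',4,(90,190,290,330))
E
```

```text
plate frame tcp [50.7 50.7  8.3]
t 6.9 tcp [534.  235.   67.8] w 38.7 F [ 0.8 -0.7 -2.3] g 62.2 j [ 0.31  0.28 -0.73  0.17  0.19  0.35]
shift cm [ 0.07 -0.07  0.08] turn [-0.   0.1 -0.3]
```

View pics/s1.png

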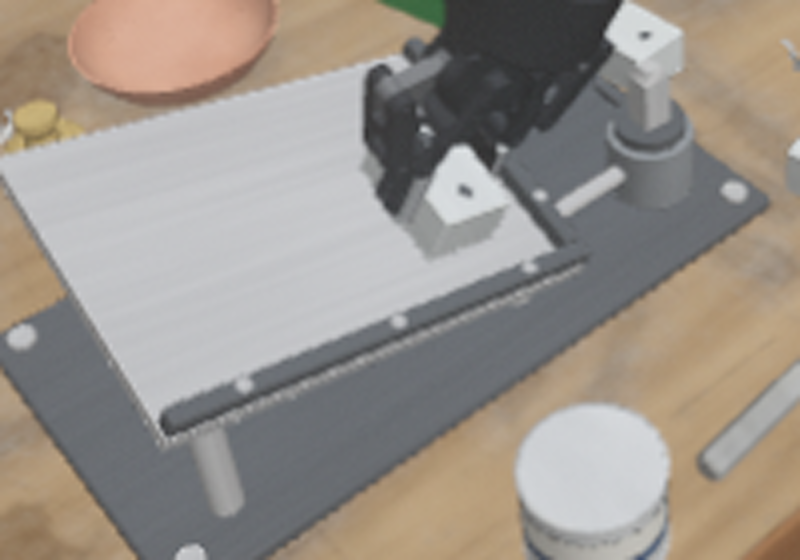

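The crop shows the blank just above the plate at (465,210), clear of both fences. I'll release it.

send_rows:
  motion:
    - {"translation":[0,0,0.2],"angular":[0,0,0]}
    - {"translation":[0,0,0.2],"angular":[0,0,0]}
    - {"translation":[0,0,0.2],"angular":[0,0,0]}
    - {"translation":[0,0,-1.5],"angular":[0,0,0]}
    - {"translation":[0,0,-4],"angular":[0,0,0]}
    - {"translation":[0,0,-9],"angular":[0,0,0]}
    - {"translation":[0,0,-12],"angular":[0,0,0]}
    - {"translation":[0,0,-12],"angular":[0,0,0]}
  gripper: 5.2

```text
time: 7.75
tool_pos: [500.2, 199.6, 181.3]
tcp_rot: [0.002, 0.975, 0.154, 0.157]
ft_force: [0.3, 0.3, -0.1]
grip_width: 0.608
grip_force: 0.0
```

```bash
python3 - <<'E'
from h import *
s=snap('wrist','w3',1.5)
W=[(x,y,w,h,t) for x,y,w,h,t,_ in whites(s) if 50<w<75 and 33<h<46]; print(np.round(W,1))
s=snap('top')
W=[(x,y,w,h,t) for x,y,w,h,t,_ in whites(s) if 55<w<75 and 35<h<46]; print(np.round(W,1))
go()
E
```

```text
[[611.2  40.8  62.8  37.6   5. ]]
[[ 429.2 -100.    65.6   41.2   25.7]
 [ 438.6   25.2   65.8   44.5   13.6]
 [ 609.    42.5   68.5   41.7    4.4]]
t 7.85 tcp [498.5 199.5 177.1] w 52.0 F [-1.1  1.  -0.1] g 0.0 j [ 0.25  0.07 -0.64  0.48  0.22  0.3 ]
```

View pics/w3.png

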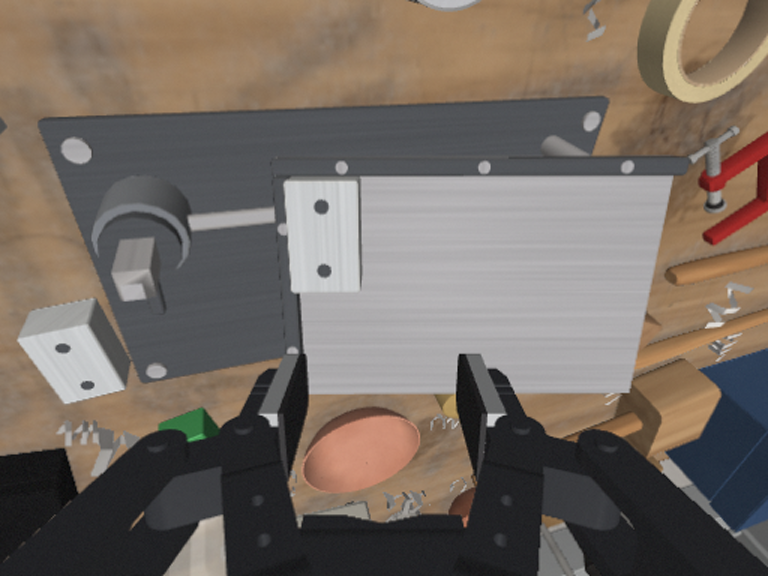

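Blank 1 is home: the wrist view shows it at (322,235), against both the front fence and the side fence. Next is the blank at (429,-100).

```bash
python3 - <<'E'
from h import *
d=down(115.8)
go(((429,-100.3,90),d),((429,-100.3,4),d))
E
```

```text
t 7.85 tcp [498.5 199.5 177.1] w 52.0 F [-1.1  1.  -0.1] g 0.0 j [ 0.25  0.07 -0.64  0.48  0.22  0.3 ]
shift cm [  7.66 -30.89  -3.17] turn [ 13.4  21.5 -25.7]
shift cm [ 10.24 -33.47   4.62] turn [ 13.4  21.5 -25.7]
```

send_rows:
  motion:
    - {"translation":[7.7,-30.9,-3.2],"angular":[13.4,21.5,-25.7]}
    - {"translation":[7.7,-30.9,-3.2],"angular":[13.4,21.5,-25.7]}
    - {"translation":[7.7,-30.9,-3.2],"angular":[13.4,21.5,-25.7]}
    - {"translation":[7.7,-30.9,-3.2],"angular":[13.4,21.5,-25.7]}
    - {"translation":[7.7,-30.9,-3.2],"angular":[13.4,21.5,-25.7]}
    - {"translation":[7.7,-30.9,-3.2],"angular":[13.4,21.5,-25.7]}
    - {"translation":[7.7,-30.9,-3.2],"angular":[13.4,21.5,-25.7]}
    - {"translation":[7.7,-30.9,-3.2],"angular":[13.4,21.5,-25.7]}
    - {"translation":[7.7,-30.9,-3.2],"angular":[13.4,21.5,-25.7]}
    - {"translation":[7.7,-30.9,-3.2],"angular":[13.4,21.5,-25.7]}
  gripper: 6.6

```text
time: 8.85
tool_pos: [427.9, -99.8, 89.1]
tcp_rot: [-0.224, 0.975, 0.0, -0.002]
ft_force: [0.2, 0.1, -0.6]
grip_width: 0.772
grip_force: 0.0
```

```bash
python3 - <<'E'
from h import *
s=snap('wrist')
W=[(x,y,w,h,t) for x,y,w,h,t,_ in whites(s) if 50<w<75 and 33<h<46]; print(np.round(W,1))
d=down(115.8)
go(((429,-100.3,4),d))
E
```

```text
[[ 430.2 -101.4   61.4   38.    25.8]]
t 8.9 tcp [428.1 -99.8  89.3] w 66.1 F [ 1.   0.  -0.4] g 0.0 j [-0.23  0.24 -0.58  0.76 -0.   -0.68]
shift cm [-0.08 -0.1   8.53] turn [ 0.1 -0.2  0.1]
```

send_rows:
  motion:
    - {"translation":[-0.1,-0.1,4],"angular":[0,0,0]}
    - {"translation":[-0.1,-0.1,8.5],"angular":[0,0,0]}
    - {"translation":[-0.1,-0.1,8.5],"angular":[0,0,0]}
    - {"translation":[-0.1,-0.1,8.5],"angular":[0,0,0]}
    - {"translation":[-0.1,-0.1,8.5],"angular":[0,0,0]}

```text
time: 9.4
tool_pos: [430.3, -101.2, 6.1]
tcp_rot: [-0.224, 0.975, -0.001, -0.0]
ft_force: [0.3, 0.2, 0.8]
grip_width: 0.774
grip_force: 0.0
```

send_rows:
  motion:
    - {"translation":[0,0,0],"angular":[0,0,0]}
    - {"translation":[0,0,0],"angular":[0,0,0]}
    - {"translation":[0,0,0],"angular":[0,0,0]}
    - {"translation":[0,0,0],"angular":[0,0,0]}
    - {"translation":[0,0,0],"angular":[0,0,0]}
  gripper: 3.0
  force: 80

```text
time: 9.9
tool_pos: [430.3, -101.6, 6.1]
tcp_rot: [-0.224, 0.975, -0.001, 0.0]
ft_force: [0.5, -0.2, 6.0]
grip_width: 0.452
grip_force: 80.0
```

```bash
python3 - <<'E'
from h import *
o=status.get_obs();p=o['tool_pos']
q=place_rot(); dz=p[2]
go((plate((50,90,80)),q),(plate((50,90,dz+3)),q))
E
```

```text
t 9.9 tcp [ 430.3 -101.6    6.1] w 38.6 F [ 0.5 -0.2  6. ] g 80.0 j [-0.23  0.35 -0.69  0.53 -0.   -0.68]
shift cm [-22.54  28.25 -13.85] turn [-13.5 -21.3  25.4]
shift cm [-25.37  29.24  -7.43] turn [-13.5 -21.3  25.4]
```

send_rows:
  motion:
    - {"translation":[0,0,-5],"angular":[0,0,0]}
    - {"translation":[0,0,-10],"angular":[0,0,0]}
    - {"translation":[0,0,-15],"angular":[0,0,0]}
    - {"translation":[-22.5,28.2,-15],"angular":[-13.5,-21.3,25.4]}
    - {"translation":[-22.5,28.2,-15],"angular":[-13.5,-21.3,25.4]}
    - {"translation":[-22.5,28.2,-15],"angular":[-13.5,-21.3,25.4]}
    - {"translation":[-22.5,28.2,-15],"angular":[-13.5,-21.3,25.4]}
    - {"translation":[-22.5,28.2,-15],"angular":[-13.5,-21.3,25.4]}
    - {"translation":[-22.5,28.2,-15],"angular":[-13.5,-21.3,25.4]}
    - {"translation":[-22.5,28.2,-15],"angular":[-13.5,-21.3,25.4]}

```text
time: 10.9
tool_pos: [505.6, 241.4, 154.5]
tcp_rot: [0.0, 0.977, 0.153, 0.151]
ft_force: [0.8, -1.2, -1.5]
grip_width: 0.451
grip_force: 82.0
```

send_rows:
  motion:
    - {"translation":[0,0,0],"angular":[0,0,0]}
    - {"translation":[0,0,0],"angular":[0,0,0]}
    - {"translation":[0,0,0],"angular":[0,0,0]}

```text
time: 11.2
tool_pos: [505.3, 239.0, 153.4]
tcp_rot: [0.0, 0.977, 0.153, 0.15]
ft_force: [0.4, -0.2, -1.7]
grip_width: 0.448
grip_force: 82.0
```

```bash
python3 - <<'E'
from h import *
q=place_rot()
go((plate((50,90,40)),q),(plate((50,90,8)),q))
E
```

```text
t 11.2 tcp [505.3 239.  153.4] w 38.3 F [ 0.4 -0.2 -1.7] g 82.0 j [ 0.34  0.12 -0.65  0.41  0.19  0.37]
shift cm [-0.16  0.85  5.32] turn [-0.  -0.3 -0.1]
shift cm [-0.18  0.86  8.52] turn [-0.  -0.3 -0.1]
```

send_rows:
  motion:
    - {"translation":[-0.2,0.9,3],"angular":[0,0,0]}
    - {"translation":[-0.2,0.9,5],"angular":[0,0,0]}
    - {"translation":[-0.2,0.9,7],"angular":[0,0,0]}
    - {"translation":[-0.2,0.9,8],"angular":[0,0,0]}
    - {"translation":[-0.2,0.9,8.6],"angular":[0,0,0]}
    - {"translation":[-0.2,0.9,8.6],"angular":[0,0,0]}
    - {"translation":[-0.2,0.9,8.6],"angular":[0,0,0]}

```text
time: 11.9
tool_pos: [533.5, 274.0, 79.8]
tcp_rot: [0.0, 0.976, 0.154, 0.151]
ft_force: [-0.3, -0.2, -1.6]
grip_width: 0.448
grip_force: 82.9
```

send_rows:
  motion:
    - {"translation":[0,0,0.1],"angular":[0,0,0]}
    - {"translation":[0,0,0.1],"angular":[0,0,0]}
    - {"translation":[0,0,0.1],"angular":[0,0,0]}
    - {"translation":[0,0,-1.5],"angular":[0,0,0]}
    - {"translation":[0,0,-4],"angular":[0,0,0]}
    - {"translation":[0,0,-9],"angular":[0,0,0]}
    - {"translation":[0,0,-12],"angular":[0,0,0]}
    - {"translation":[0,0,-12],"angular":[0,0,0]}
    - {"translation":[0,0,-12],"angular":[0,0,0]}
  gripper: 5.0

```text
time: 12.8
tool_pos: [498.5, 238.7, 189.4]
tcp_rot: [-0.0, 0.976, 0.154, 0.152]
ft_force: [-1.5, -0.1, 0.5]
grip_width: 0.588
grip_force: 0.0
```

```bash
cat >> h.py <<'E'
def home(s):  # bright blobs on plate by spots: dark round spots cast on the blank top plane, in plate frame
    g=cv2.cvtColor(s['color'],cv2.COLOR_RGB2GRAY); m=(g<105).astype(np.uint8)
    V=s['view'];cam=-V[:3,:3].T@V[:3,3];n=PR.apply([0,0,1.]);c=plate((0,0,30)); out=[]
    for k in cv2.findContours(m,cv2.RETR_LIST,cv2.CHAIN_APPROX_NONE)[0]:
        a=cv2.contourArea(k)
        if not 6<a<300: continue
        uv=k[:,0].mean(0); w=und(s,uv); d=np.c_[w[:,0],-w[:,1],-1]@V[:3,:3]
        P=PR.inv().apply(cam+d*((c-cam)@n)/(d@n)[:,None]-PO)[0]
        (x,y),r=cv2.minEnclosingCircle(k)
        if 0<P[0]<140 and 5<P[1]<230 and a>.5*np.pi*r*r: out.append(P[:2])
    return np.round(sorted(out,key=lambda p:p[1]),1).tolist()
E
python3 - <<'E'
from h import *
s=snap('wrist'); np.savez('w4.npz',**s)
print('spots',home(s))
s=snap('top'); print('top spots',home(s))
W=[(x,y,w,h,t) for x,y,w,h,t,_ in whites(s) if 55<w<75 and 35<h<46]; print(np.round(W,1))
go(((438,25.3,90),down(104)))
E
```

```text
spots [[14.3, 20.3], [50.5, 20.3], [50.7, 60.6], [14.5, 60.9]]
top spots []
[[438.6  25.2  65.8  44.5  13.6]
 [608.9  42.4  68.7  42.1   4.8]]
t 12.9 tcp [497.2 238.4 187. ] w 49.9 F [-0.6 -0.6  0.6] g 0.0 j [ 0.34  0.08 -0.6   0.5   0.19  0.38]
shift cm [  7.52 -22.94   0.68] turn [ 15.5  19.4 -13.8]
```

Two are home: the spots lie at y 20.3 and 60.7 in the plate frame, so the plate pose is confirmed to about 0.5 mm. Next is the blank at (438,25).

send_rows:
  motion:
    - {"translation":[7.5,-22.9,0.7],"angular":[15.5,19.4,-13.8]}
    - {"translation":[7.5,-22.9,0.7],"angular":[15.5,19.4,-13.8]}
    - {"translation":[7.5,-22.9,0.7],"angular":[15.5,19.4,-13.8]}
    - {"translation":[7.5,-22.9,0.7],"angular":[15.5,19.4,-13.8]}
    - {"translation":[7.5,-22.9,0.7],"angular":[15.5,19.4,-13.8]}
    - {"translation":[7.5,-22.9,0.7],"angular":[15.5,19.4,-13.8]}
    - {"translation":[7.5,-22.9,0.7],"angular":[15.5,19.4,-13.8]}
    - {"translation":[7.5,-22.9,0.7],"angular":[15.5,19.4,-13.8]}
    - {"translation":[7.5,-22.9,0.7],"angular":[15.5,19.4,-13.8]}
  gripper: 5.8

```text
time: 13.8
tool_pos: [439.9, 26.8, 91.3]
tcp_rot: [-0.123, 0.992, 0.0, 0.002]
ft_force: [0.4, 0.4, -0.1]
grip_width: 0.68
grip_force: 0.0
```

```bash
python3 - <<'E'
from h import *
s=snap('wrist')
W=[(x,y,w,h,t) for x,y,w,h,t,_ in whites(s) if 50<w<75 and 33<h<46]; print(np.round(W,1))
d=down(90+W[0][4])
go(((W[0][0],W[0][1],4),d))
E
```

```text
[]Traceback (most recent call last):
  File "<stdin>", line 4, in <module>
IndexError: list index out of range
```

```bash
python3 - <<'E'
from h import *
s=snap('wrist','w5',1.5)
print([[np.round(x,1).tolist() for x in b] for b in whites(s)])
go(((438.2,25.5,4),down(104.5)))
E
```

```text
[[512.1, 254.1, 67.0, 19.7, 61.5, [488.0, 341.0]], [440.0, 20.9, 61.6, 46.3, 14.1, [249.0, 199.0]]]
t 13.9 tcp [439.7  26.7  91.4] w 57.8 F [ 0.   0.5 -0.5] g 0.0 j [ 0.06  0.23 -0.58  0.76  0.   -0.19]
shift cm [ 0.2  -0.08  8.74] turn [-0.   0.2 -0.4]
```

View pics/w5.png

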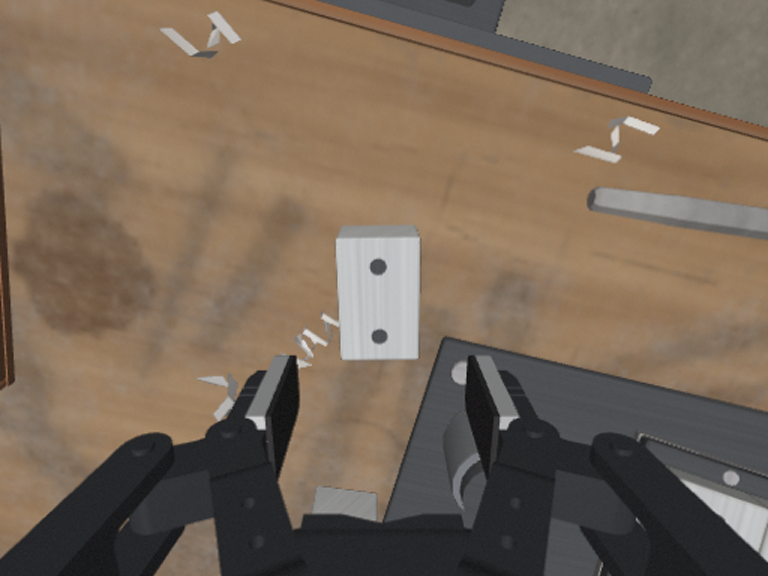

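The target blank is at (378,297), touched by a shaving at (330,320). The base corner at (445,338) is close, so I'll grip about 5 mm further from it.

send_rows:
  motion:
    - {"translation":[0.7,-0.1,4],"angular":[0,0,0]}
    - {"translation":[0.7,-0.1,8.6],"angular":[0,0,0]}
    - {"translation":[0.7,-0.1,8.6],"angular":[0,0,0]}
    - {"translation":[0.7,-0.1,8.6],"angular":[0,0,0]}
    - {"translation":[0.7,-0.1,8.6],"angular":[0,0,0]}

```text
time: 14.4
tool_pos: [434.4, 23.5, 6.7]
tcp_rot: [-0.122, 0.993, 0.0, 0.002]
ft_force: [0.2, -0.3, 0.1]
grip_width: 0.682
grip_force: 0.0
```

send_rows:
  motion:
    - {"translation":[0,0,0],"angular":[0,0,0]}
    - {"translation":[0,0,0],"angular":[0,0,0]}
    - {"translation":[0,0,0],"angular":[0,0,0]}
    - {"translation":[0,0,0],"angular":[0,0,0]}
    - {"translation":[0,0,0],"angular":[0,0,0]}
  gripper: 3.0

```text
time: 14.9
tool_pos: [434.7, 23.4, 7.0]
tcp_rot: [-0.122, 0.993, 0.0, 0.003]
ft_force: [-1.4, 0.7, 6.1]
grip_width: 0.45
grip_force: 80.3
```

```bash
python3 - <<'E'
from h import *
o=status.get_obs();p=o['tool_pos']
q=place_rot(); dz=p[2]
go((plate((46,130,80)),q),(plate((46,130,dz+3)),q))
E
```

```text
t 14.9 tcp [434.7  23.4   7. ] w 38.4 F [-1.4  0.7  6.1] g 80.3 j [ 0.05  0.34 -0.71  0.51  0.   -0.19]
shift cm [-13.29  24.11 -14.74] turn [-15.4 -19.4  13.8]
shift cm [-15.78  25.63  -8.38] turn [-15.4 -19.4  13.8]
```

send_rows:
  motion:
    - {"translation":[0,0,-5],"angular":[0,0,0]}
    - {"translation":[0,0,-10],"angular":[0,0,0]}
    - {"translation":[0,0,-15],"angular":[0,0,0]}
    - {"translation":[-13.3,24.1,-16],"angular":[-15.4,-19.4,13.8]}
    - {"translation":[-13.3,24.1,-16],"angular":[-15.4,-19.4,13.8]}
    - {"translation":[-13.3,24.1,-16],"angular":[-15.4,-19.4,13.8]}
    - {"translation":[-13.3,24.1,-16],"angular":[-15.4,-19.4,13.8]}
    - {"translation":[-13.3,24.1,-16],"angular":[-15.4,-19.4,13.8]}
    - {"translation":[-13.3,24.1,-16],"angular":[-15.4,-19.4,13.8]}
    - {"translation":[-13.3,24.1,-16],"angular":[-15.4,-19.4,13.8]}

```text
time: 15.9
tool_pos: [504.1, 292.7, 167.3]
tcp_rot: [-0.002, 0.976, 0.154, 0.152]
ft_force: [0.4, -0.4, -2.2]
grip_width: 0.451
grip_force: 81.9
```

send_rows:
  motion:
    - {"translation":[0,0,0],"angular":[0,0,0]}
    - {"translation":[0,0,0],"angular":[0,0,0]}
    - {"translation":[0,0,0],"angular":[0,0,0]}

```text
time: 16.2
tool_pos: [502.4, 287.8, 165.0]
tcp_rot: [0.001, 0.977, 0.152, 0.151]
ft_force: [-0.0, -0.7, -2.3]
grip_width: 0.452
grip_force: 81.9
```

```bash
python3 - <<'E'
from h import *
q=place_rot()
go((plate((46,130,10)),q))
E
```

```text
t 16.2 tcp [502.4 287.8 165. ] w 38.6 F [-0.  -0.7 -2.3] g 81.9 j [ 0.44  0.13 -0.6   0.43  0.14  0.47]
shift cm [ 0.08 -0.14  8.  ] turn [-0.1 -0.3 -0.1]
```

send_rows:
  motion:
    - {"translation":[0.1,-0.1,3],"angular":[0,0,0]}
    - {"translation":[0.1,-0.1,5],"angular":[0,0,0]}
    - {"translation":[0.1,-0.1,7],"angular":[0,0,0]}
    - {"translation":[0.1,-0.1,8.1],"angular":[0,0,0]}
    - {"translation":[0.1,-0.1,8.1],"angular":[0,0,0]}
    - {"translation":[0.1,-0.1,8.1],"angular":[0,0,0]}
    - {"translation":[0.1,-0.1,8.1],"angular":[0,0,0]}

```text
time: 16.9
tool_pos: [526.3, 312.2, 91.8]
tcp_rot: [0.0, 0.977, 0.153, 0.151]
ft_force: [0.3, 0.9, -2.2]
grip_width: 0.452
grip_force: 83.9
```

send_rows:
  motion:
    - {"translation":[0,0,0.1],"angular":[0,0,0]}
    - {"translation":[0,0,0.1],"angular":[0,0,0]}
    - {"translation":[0,0,0.1],"angular":[0,0,0]}
    - {"translation":[0,0,-1.5],"angular":[0,0,0]}
    - {"translation":[0,0,-4],"angular":[0,0,0]}
    - {"translation":[0,0,-9],"angular":[0,0,0]}
    - {"translation":[0,0,-12],"angular":[0,0,0]}
    - {"translation":[0,0,-12],"angular":[0,0,0]}
    - {"translation":[0,0,-12],"angular":[0,0,0]}
  gripper: 5.0

```text
time: 17.8
tool_pos: [491.2, 276.9, 201.3]
tcp_rot: [-0.0, 0.976, 0.153, 0.152]
ft_force: [-0.4, -1.1, -0.2]
grip_width: 0.584
grip_force: 0.0
```

```bash
python3 - <<'E'
from h import *
s=snap('wrist')
print('spots',home(s))
s=snap('top')
W=[(x,y,w,h,t) for x,y,w,h,t,_ in whites(s) if 55<w<75 and 35<h<46]; print(np.round(W,1))
go(((609.5,42.4,110),down(94.6)))
E
```

```text
spots [[50.4, 20.0], [14.2, 20.4], [50.8, 60.3], [14.5, 60.4], [51.0, 100.6], [14.6, 100.7]]
[[608.9  42.4  68.7  42.1   4.8]]
t 17.9 tcp [490.  276.5 198.9] w 49.9 F [ 0.4  0.6 -0.9] g 0.0 j [ 0.43  0.08 -0.57  0.52  0.15  0.46]
shift cm [ -9.87 -25.52   4.6 ] turn [16.9 18.  -4.5]
```

Three are home, with spot rows at y 20, 60 and 100.6. The last blank lies beside the base, so I'll grip it higher, above the 10 mm base.

send_rows:
  motion:
    - {"translation":[-9.9,-25.5,4.6],"angular":[16.9,18,-4.5]}
    - {"translation":[-9.9,-25.5,4.6],"angular":[16.9,18,-4.5]}
    - {"translation":[-9.9,-25.5,4.6],"angular":[16.9,18,-4.5]}
    - {"translation":[-9.9,-25.5,4.6],"angular":[16.9,18,-4.5]}
    - {"translation":[-9.9,-25.5,4.6],"angular":[16.9,18,-4.5]}
    - {"translation":[-9.9,-25.5,4.6],"angular":[16.9,18,-4.5]}
    - {"translation":[-9.9,-25.5,4.6],"angular":[16.9,18,-4.5]}
    - {"translation":[-9.9,-25.5,4.6],"angular":[16.9,18,-4.5]}
    - {"translation":[-9.9,-25.5,4.6],"angular":[16.9,18,-4.5]}
    - {"translation":[-9.9,-25.5,4.6],"angular":[16.9,18,-4.5]}
  gripper: 5.6

```text
time: 18.9
tool_pos: [610.0, 43.9, 111.5]
tcp_rot: [-0.041, 0.999, 0.0, 0.001]
ft_force: [0.4, -0.3, -0.3]
grip_width: 0.659
grip_force: 0.0
```

```bash
python3 - <<'E'
from h import *
s=snap('wrist')
print([[np.round(x,1).tolist() for x in b] for b in whites(s)])
go(((610.5,41.5,16),down(94.8)))
E
```

```text
[[658.6, 249.6, 42.9, 6.4, 83.7, [488.0, 264.0]], [647.2, 246.4, 40.2, 5.2, 83.2, [489.0, 252.0]], [610.8, 41.5, 62.4, 38.9, 4.6, [251.0, 192.0]], [539.2, -26.1, 17.2, 10.2, 11.9, [163.0, 90.0]], [525.0, -40.5, 19.9, 12.5, 30.0, [142.0, 68.0]], [508.7, 134.2, 11.8, 11.7, -88.4, [395.0, 65.0]], [519.0, 214.9, 56.9, 8.4, 19.9, [508.0, 89.0]], [487.7, -0.7, 23.5, 12.2, -43.8, [200.0, 12.0]]]
t 18.95 tcp [610.1  43.9 111.7] w 55.7 F [ 0.3 -0.2  0.8] g 0.0 j [ 0.07  0.47 -0.13  0.96  0.   -0.01]
shift cm [ 0.01 -0.25  9.57] turn [ 0.   0.2 -0.1]
```

send_rows:
  motion:
    - {"translation":[0,-0.2,4],"angular":[0,0,0]}
    - {"translation":[0,-0.2,8],"angular":[0,0,0]}
    - {"translation":[0,-0.2,9.5],"angular":[0,0,0]}
    - {"translation":[0,-0.2,9.5],"angular":[0,0,0]}
    - {"translation":[0,-0.2,9.5],"angular":[0,0,0]}
    - {"translation":[0,-0.2,9.5],"angular":[0,0,0]}

```text
time: 19.55
tool_pos: [612.3, 41.3, 18.2]
tcp_rot: [-0.04, 0.999, 0.0, 0.003]
ft_force: [0.1, -0.4, 0.4]
grip_width: 0.654
grip_force: 0.0
```

send_rows:
  motion:
    - {"translation":[0,0,0],"angular":[0,0,0]}
    - {"translation":[0,0,0],"angular":[0,0,0]}
    - {"translation":[0,0,0],"angular":[0,0,0]}
    - {"translation":[0,0,0],"angular":[0,0,0]}
    - {"translation":[0,0,0],"angular":[0,0,0]}
  gripper: 3.0

```text
time: 20.05
tool_pos: [612.2, 41.0, 18.4]
tcp_rot: [-0.04, 0.999, 0.0, 0.003]
ft_force: [-0.7, 0.1, 5.5]
grip_width: 0.444
grip_force: 81.1
```

```bash
python3 - <<'E'
from h import *
o=status.get_obs();p=o['tool_pos']
q=place_rot(); dz=p[2]
go((plate((50,170,80)),q),(plate((50,170,dz+3)),q))
E
```

```text
t 20.05 tcp [612.2  41.   18.4] w 37.9 F [-0.7  0.1  5.5] g 81.1 j [ 0.07  0.56 -0.25  0.75  0.   -0.01]
shift cm [  8.2   29.4  -15.01] turn [-16.9 -18.    4.5]
shift cm [ 6.34 31.   -9.69] turn [-16.9 -18.    4.5]
```

send_rows:
  motion:
    - {"translation":[0,0,-4],"angular":[0,0,0]}
    - {"translation":[0,0,-9],"angular":[0,0,0]}
    - {"translation":[0,0,-14],"angular":[0,0,0]}
    - {"translation":[0,0,-17.5],"angular":[0,0,0]}
    - {"translation":[8.2,29.4,-17.5],"angular":[-16.9,-18,4.5]}
    - {"translation":[8.2,29.4,-17.5],"angular":[-16.9,-18,4.5]}
    - {"translation":[8.2,29.4,-17.5],"angular":[-16.9,-18,4.5]}
    - {"translation":[8.2,29.4,-17.5],"angular":[-16.9,-18,4.5]}
    - {"translation":[8.2,29.4,-17.5],"angular":[-16.9,-18,4.5]}
    - {"translation":[8.2,29.4,-17.5],"angular":[-16.9,-18,4.5]}

```text
time: 21.05
tool_pos: [505.1, 322.6, 191.1]
tcp_rot: [0.001, 0.977, 0.152, 0.151]
ft_force: [1.2, -0.2, -2.5]
grip_width: 0.441
grip_force: 81.6
```

send_rows:
  motion:
    - {"translation":[0,0,0],"angular":[0,0,0]}
    - {"translation":[0,0,0],"angular":[0,0,0]}
    - {"translation":[0,0,0],"angular":[0,0,0]}

```text
time: 21.35
tool_pos: [506.8, 321.3, 190.9]
tcp_rot: [0.0, 0.977, 0.152, 0.151]
ft_force: [-0.4, -0.6, -2.3]
grip_width: 0.443
grip_force: 81.7
```

```bash
python3 - <<'E'
from h import *
q=place_rot()
go((plate((50,170,80)),q),(plate((50,170,21.5)),q))
E
```

```text
t 21.35 tcp [506.8 321.3 190.9] w 37.8 F [-0.4 -0.6 -2.3] g 81.7 j [ 0.5   0.14 -0.52  0.5   0.12  0.53]
shift cm [ 0.75 -0.1   2.22] turn [-0.1 -0.3 -0.1]
shift cm [ 0.72 -0.09  8.07] turn [-0.1 -0.3 -0.1]
```

send_rows:
  motion:
    - {"translation":[0.7,-0.1,3],"angular":[0,0,0]}
    - {"translation":[0.7,-0.1,5],"angular":[0,0,0]}
    - {"translation":[0.7,-0.1,7],"angular":[0,0,0]}
    - {"translation":[0.7,-0.1,8.1],"angular":[0,0,0]}
    - {"translation":[0.7,-0.1,8.1],"angular":[0,0,0]}
    - {"translation":[0.7,-0.1,8.1],"angular":[0,0,0]}
    - {"translation":[0.7,-0.1,8.1],"angular":[0,0,0]}

```text
time: 22.05
tool_pos: [525.0, 345.5, 116.5]
tcp_rot: [0.0, 0.977, 0.153, 0.152]
ft_force: [0.2, -0.2, -1.8]
grip_width: 0.44
grip_force: 81.7
```

send_rows:
  motion:
    - {"translation":[0,0,0.1],"angular":[0,0,0]}
    - {"translation":[0,0,0.1],"angular":[0,0,0]}
    - {"translation":[0,0,0.1],"angular":[0,0,0]}
    - {"translation":[0,0,-1.5],"angular":[0,0,0]}
    - {"translation":[0,0,-4],"angular":[0,0,0]}
    - {"translation":[0,0,-9],"angular":[0,0,0]}
    - {"translation":[0,0,-12],"angular":[0,0,0]}
    - {"translation":[0,0,-12],"angular":[0,0,0]}
    - {"translation":[0,0,-12],"angular":[0,0,0]}
  gripper: 5.0

```text
time: 22.95
tool_pos: [489.5, 310.4, 225.8]
tcp_rot: [-0.0, 0.976, 0.154, 0.152]
ft_force: [-0.1, 0.3, 0.2]
grip_width: 0.584
grip_force: 0.0
```

```bash
python3 - <<'E'
from h import *
s=snap('wrist','w6',1.5)
print('spots',home(s))
go(((500,60,230),down(90)),((465,-203,150),down(90)))
E
```

```text
spots [[102.0, 5.9], [50.3, 19.9], [14.0, 20.0], [50.5, 60.2], [14.5, 60.2], [50.8, 100.1], [14.6, 100.5], [50.8, 140.5], [14.7, 140.8]]
t 23.0 tcp [488.8 310.1 224.2] w 49.8 F [ 0.1 -0.5 -0.6] g 0.0 j [ 0.5   0.08 -0.5   0.58  0.12  0.52]
shift cm [ -2.39 -23.72  -7.67] turn [17.7 17.4  0. ]
shift cm [  2.1  -51.02  -9.29] turn [17.7 17.4  0. ]
```

View pics/w6.png

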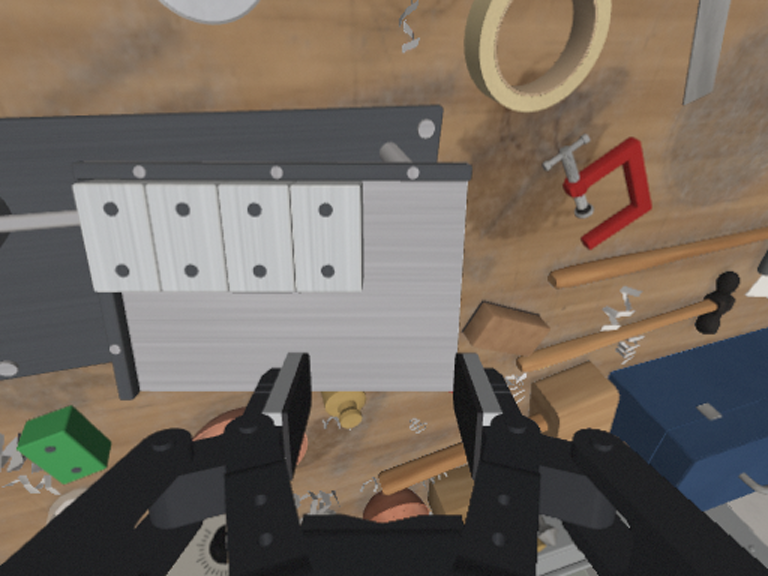

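All four blanks are home in one closed row, with spot rows at y 20, 60, 100 and 140.6, and image columns 117 to 327. Now I look at the shaft from above.

```bash
python3 - <<'E'
from h import *
go(((550,106,210),down(90)))
E
```

```text
t 23.0 tcp [488.8 310.1 224.2] w 49.8 F [ 0.1 -0.5 -0.6] g 0.0 j [ 0.5   0.08 -0.5   0.58  0.12  0.52]
shift cm [ -6.36 -20.16  -3.  ] turn [17.7 17.4  0. ]
```

send_rows:
  motion:
    - {"translation":[-6.4,-20.2,-3],"angular":[17.7,17.4,0]}
    - {"translation":[-6.4,-20.2,-3],"angular":[17.7,17.4,0]}
    - {"translation":[-6.4,-20.2,-3],"angular":[17.7,17.4,0]}
    - {"translation":[-6.4,-20.2,-3],"angular":[17.7,17.4,0]}
    - {"translation":[-6.4,-20.2,-3],"angular":[17.7,17.4,0]}
    - {"translation":[-6.4,-20.2,-3],"angular":[17.7,17.4,0]}
    - {"translation":[-6.4,-20.2,-3],"angular":[17.7,17.4,0]}
    - {"translation":[-6.4,-20.2,-3],"angular":[17.7,17.4,0]}
    - {"translation":[-6.4,-20.2,-3],"angular":[17.7,17.4,0]}

```text
time: 23.9
tool_pos: [549.8, 106.8, 210.4]
tcp_rot: [-0.001, 1.0, -0.0, 0.0]
ft_force: [0.5, -0.2, 0.1]
grip_width: 0.585
grip_force: 0.0
```

```bash
python3 - <<'E'
from h import *
s=vision.snapshot('wrist'); np.savez('shaft.npz',**s)
p=project(s,(511.5,106,92))[0]; print('proj',p); u,v=p.astype(int)
y0,x0=max(v-45,0),max(u-45,0)
cv2.imwrite('pics/shaft.png',cv2.resize(s['color'][y0:y0+90,x0:x0+90,::-1],None,fx=6,fy=6,interpolation=cv2.INTER_CUBIC)); print(x0,y0)
go()
E
```

```text
proj [253.06308004 137.23548706]
208 92
t 23.95 tcp [550.  106.7 210.5] w 49.7 F [-0.4  0.   0.6] g 0.0 j [ 0.19  0.33 -0.09  1.15 -0.    0.19]
```

View pics/shaft.png

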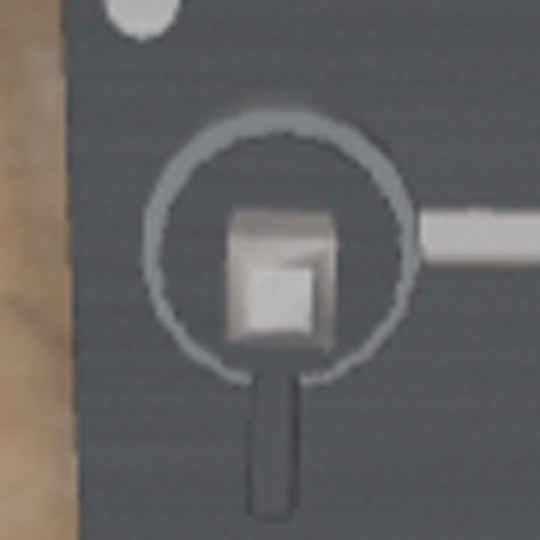

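The crop shows the shaft top as a bright square at about (280,300), almost square to the axes, with the collar ring centred at about (281,248).

```bash
python3 - <<'E'
from h import *
s={k:v for k,v in np.load('shaft.npz').items()}
x0,y0=208,92
g=cv2.cvtColor(s['color'],cv2.COLOR_RGB2GRAY)[y0:y0+90,x0:x0+90]
G=cv2.resize(g,None,fx=6,fy=6,interpolation=cv2.INTER_CUBIC)
def big(m,near):
    cs=[c for c in cv2.findContours(m,cv2.RETR_EXTERNAL,cv2.CHAIN_APPROX_NONE)[0] if cv2.pointPolygonTest(c,near,False)>=0]
    return max(cs,key=cv2.contourArea)[:,0]
def px(c): return (c+.5)/6-.5+[x0,y0]
for th in(175,185,195):
    c=big((G>th).astype(np.uint8)*255,(280,300)); r=cv2.minAreaRect(cast(s,px(c),92)[:,:2].astype(np.float32)); print(th,np.round(r[0],1),np.round(r[1],1),round(r[2],1))
m=((G>120)&(G<170)).astype(np.uint8)*255
c=big(((G>110).astype(np.uint8)*255)[:, :415],(150,250)); P=cast(s,px(c),56)[:,:2].astype(np.float32); print('ring',cv2.minEnclosingCircle(P))
print('gray',G[300,280],G[240,280],G[260,320],G[115,280])
E
```

```text
175 [514.9 106.8] [8.7 8.8] 87.5Traceback (most recent call last):
  File "<stdin>", line 11, in <module>
  File "<stdin>", line 8, in big
ValueError: max() iterable argument is empty
```

```bash
python3 - <<'E'
from h import *
s={k:v for k,v in np.load('shaft.npz').items()}
f=lambda x,y:((x+.5)/6-.5+208,(y+.5)/6-.5+92)
for z in(56,): print(cast(s,[f(280.5,247.5),f(143,248),f(418,248),f(278,107),f(281,388)],z).round(1))
print('lever dir',cast(s,[f(275,390),f(273,510)],50).round(1))
go(((500,-203,160),down(88.3)))
E
```

```text
[[512.9 107.1  56. ]
 [513.   84.5  56. ]
 [513.  129.7  56. ]
 [490.6 106.7  56. ]
 [536.4 107.2  56. ]]
lever dir [[538.1 106.2  50. ]
 [559.6 105.8  50. ]]
t 23.95 tcp [550.  106.7 210.5] w 49.7 F [-0.4  0.   0.6] g 0.0 j [ 0.19  0.33 -0.09  1.15 -0.    0.19]
shift cm [  5.05 -30.96   5.07] turn [-0.   0.1  1.8]
```

send_rows:
  motion:
    - {"translation":[5,-31,5],"angular":[0,0,1.8]}
    - {"translation":[5,-31,5],"angular":[0,0,1.8]}
    - {"translation":[5,-31,5],"angular":[0,0,1.8]}
    - {"translation":[5,-31,5],"angular":[0,0,1.8]}
    - {"translation":[5,-31,5],"angular":[0,0,1.8]}
    - {"translation":[5,-31,5],"angular":[0,0,1.8]}
    - {"translation":[5,-31,5],"angular":[0,0,1.8]}
    - {"translation":[5,-31,5],"angular":[0,0,1.8]}
    - {"translation":[5,-31,5],"angular":[0,0,1.8]}
    - {"translation":[5,-31,5],"angular":[0,0,1.8]}
  gripper: 5.0

```text
time: 24.95
tool_pos: [500.8, -203.1, 160.9]
tcp_rot: [0.015, 1.0, -0.0, 0.001]
ft_force: [-0.7, 0.3, -0.1]
grip_width: 0.588
grip_force: 0.0
```

```bash
python3 - <<'E'
from h import *
s=vision.snapshot('wrist'); np.savez('key.npz',**s)
p=project(s,(464,-203,41))[0]; print('proj',p); u,v=p.astype(int)
y0,x0=max(v-60,0),max(u-75,0)
cv2.imwrite('pics/key.png',cv2.resize(s['color'][y0:y0+150,x0:x0+150,::-1],None,fx=4,fy=4,interpolation=cv2.INTER_CUBIC)); print(x0,y0)
go()
E
```

```text
proj [252.77498117 138.65620836]
177 78
t 25.0 tcp [ 500.9 -203.1  161. ] w 49.8 F [-0.8 -0.2 -0.5] g 0.0 j [-0.38  0.32 -0.24  1.01 -0.   -0.36]
```

View pics/key.png

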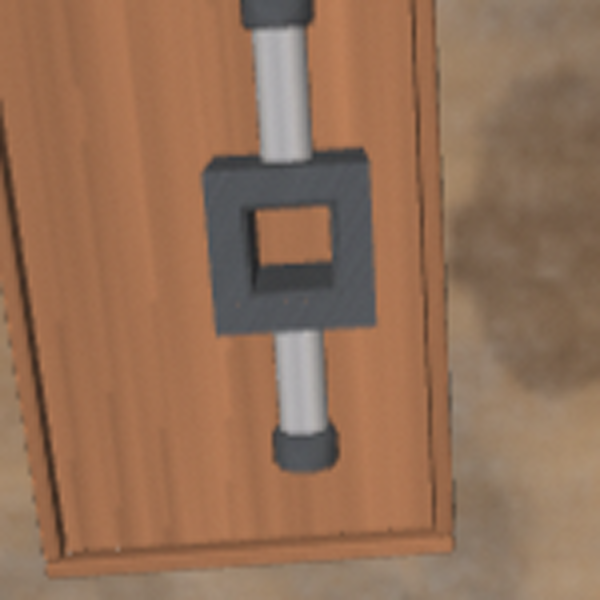

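The key crop shows the hub with corners near (203,172), (371,160), (376,325) and (217,335), with the wall close on the right. I'll grip it above wall height.

```bash
python3 - <<'E'
from h import *
s={k:v for k,v in np.load('key.npz').items()}
f=lambda a:(np.array(a,float)+.5)/4-.5+[177,78]
for nm,a in(('hub',[(203,172),(371,160),(376,325),(217,335)]),('bore',[(241,208),(331,203),(335,288),(251,292)])):
    P=cast(s,f(a),41); print(nm,P.mean(0).round(1),[np.round(np.degrees(np.arctan2(*(P[j]-P[i])[1::-1])),1) for i,j in((0,1),(3,2),(0,3),(1,2))],[np.linalg.norm(P[i]-P[i-1]).round(1) for i in range(4)])
K=cast(s,f([(278,5),(305,450)]),[23,23]);print('knobs',K.round(1),K.mean(0),np.degrees(np.arctan2(*(K[1]-K[0])[1::-1])))
T=cast(s,f([(50,575),(452,550)]),14);print('tray near/far corners',T.round(1))
c=cast(s,f([(203,172),(371,160),(376,325),(217,335)]),41).mean(0)
go(((c[0],c[1],80),down(87)),((c[0],c[1],18),down(87)))
E
```

```text
hub [ 465.2 -205.9   41. ] [np.float64(92.3), np.float64(91.9), np.float64(1.6), np.float64(0.9)] [np.float64(36.0), np.float64(36.2), np.float64(36.2), np.float64(35.7)]
bore [ 464.8 -206.3   41. ] [np.float64(91.4), np.float64(91.0), np.float64(4.0), np.float64(1.3)] [np.float64(18.6), np.float64(19.6), np.float64(18.7), np.float64(18.7)]
knobs [[ 414.2 -207.3   23. ]
 [ 517.9 -204.7   23. ]] [ 466.06352438 -206.04189733   23.        ] 1.4381843245671317
tray near/far corners [[ 553.9 -273.4   14. ]
 [ 549.9 -167.2   14. ]]
t 25.0 tcp [ 500.9 -203.1  161. ] w 49.8 F [-0.8 -0.2 -0.5] g 0.0 j [-0.38  0.32 -0.24  1.01 -0.   -0.36]
shift cm [ 3.57 -0.38  8.09] turn [-0.1  0.1  1.3]
shift cm [ 3.58 -0.37 14.29] turn [-0.1  0.1  1.3]
```

send_rows:
  motion:
    - {"translation":[3.6,-0.3,4],"angular":[0,0,-3.2]}
    - {"translation":[3.6,-0.3,8],"angular":[0,0,-3.2]}
    - {"translation":[3.6,-0.3,11],"angular":[0,0,-3.2]}
    - {"translation":[3.6,-0.3,14.2],"angular":[0,0,-3.2]}
    - {"translation":[3.6,-0.3,14.2],"angular":[0,0,-3.2]}
    - {"translation":[3.6,-0.3,14.2],"angular":[0,0,-3.2]}
    - {"translation":[3.6,-0.3,14.2],"angular":[0,0,-3.2]}

```text
time: 25.7
tool_pos: [466.1, -206.6, 20.2]
tcp_rot: [-0.013, 1.0, -0.001, 0.002]
ft_force: [-0.1, -0.7, -0.4]
grip_width: 0.585
grip_force: 0.0
```

send_rows:
  motion:
    - {"translation":[0,0,0],"angular":[0,0,0]}
    - {"translation":[0,0,0],"angular":[0,0,0]}
    - {"translation":[0,0,0],"angular":[0,0,0]}
    - {"translation":[0,0,0],"angular":[0,0,0]}
    - {"translation":[0,0,0],"angular":[0,0,0]}
  gripper: 2.6
  force: 80

```text
time: 26.2
tool_pos: [466.3, -207.0, 20.7]
tcp_rot: [-0.012, 1.0, -0.001, 0.002]
ft_force: [-0.2, 1.4, 5.5]
grip_width: 0.402
grip_force: 80.4
```

```bash
python3 - <<'E'
from h import *
o=status.get_obs();p=o['tool_pos']
print('yaw',np.degrees(np.arctan2(*R.from_quat(o['tcp_rot']).as_matrix()[1::-1,1])))
go(((514.5,106.9,190),down(87.5)))
E
```

```text
yaw 91.4015264748964
t 26.2 tcp [ 466.3 -207.    20.7] w 34.3 F [-0.2  1.4  5.5] g 80.4 j [-0.42  0.42 -0.52  0.63 -0.   -0.44]
shift cm [ -5.67  31.22 -16.98] turn [-0.1  0.3  3.9]
```

send_rows:
  motion:
    - {"translation":[0,0,-4],"angular":[0,0,0]}
    - {"translation":[0,0,-9],"angular":[0,0,0]}
    - {"translation":[0,0,-13],"angular":[0,0,0]}
    - {"translation":[-5.7,31.2,-13],"angular":[0,0,3.2]}
    - {"translation":[-5.7,31.2,-13],"angular":[0,0,3.2]}
    - {"translation":[-5.7,31.2,-13],"angular":[0,0,3.2]}
    - {"translation":[-5.7,31.2,-13],"angular":[0,0,3.2]}
    - {"translation":[-5.7,31.2,-13],"angular":[0,0,3.2]}
    - {"translation":[-5.7,31.2,-13],"angular":[0,0,3.2]}
    - {"translation":[-5.7,31.2,-13],"angular":[0,0,3.2]}

```text
time: 27.2
tool_pos: [514.6, 111.4, 149.1]
tcp_rot: [0.014, 1.0, 0.001, 0.001]
ft_force: [0.5, -1.4, -2.9]
grip_width: 0.401
grip_force: 81.3
```

send_rows:
  motion:
    - {"translation":[0,0,0],"angular":[0,0,0]}
    - {"translation":[0,0,0],"angular":[0,0,0]}
    - {"translation":[0,0,0],"angular":[0,0,0]}

```text
time: 27.5
tool_pos: [513.3, 105.8, 148.4]
tcp_rot: [0.016, 1.0, -0.001, 0.0]
ft_force: [0.6, 0.2, -2.8]
grip_width: 0.405
grip_force: 81.3
```

```bash
python3 - <<'E'
from h import *
s=vision.snapshot('wrist'); np.savez('fit.npz',**s)
o=status.get_obs();p=o['tool_pos']
u,v=project(s,p+[0,0,20])[0].astype(int);print(u,v)
y0=min(max(v-75,0),384-150);x0=u-100
cv2.imwrite('pics/fit.png',cv2.resize(s['color'][y0:y0+150,x0:x0+200,::-1],None,fx=4,fy=4,interpolation=cv2.INTER_CUBIC)); print(x0,y0)
go(((514.5,106.9,115),down(88.2)))
E
```

```text
252 264
152 189
t 27.55 tcp [513.4 105.6 148.3] w 34.6 F [ 0.2  0.4 -3.2] g 81.3 j [ 0.2   0.31 -0.29  0.97 -0.    0.24]
shift cm [-0.11  0.13  3.33] turn [-0.1  0.  -0.1]
```

View pics/fit.png

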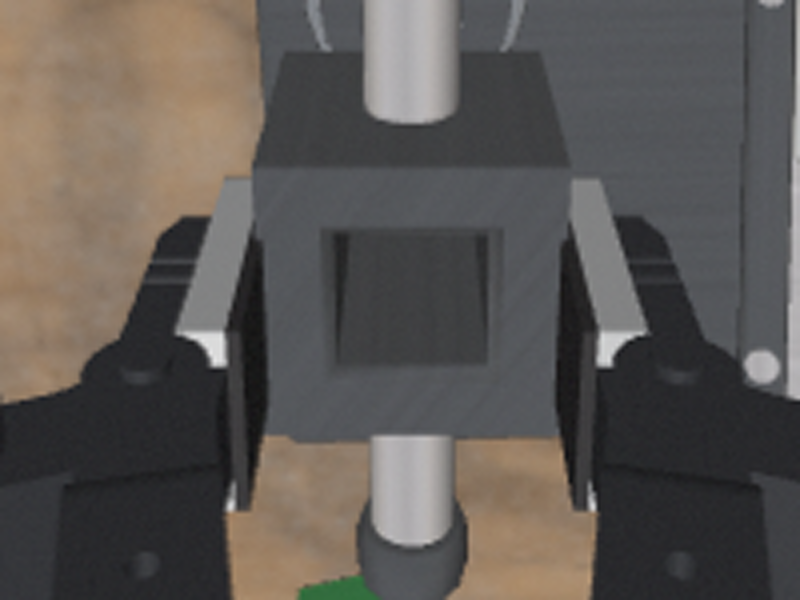

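The key is held square, with the bore at about (411,297) and the hub top corners at (253,167), (570,167), (558,437) and (268,437).

```bash
python3 - <<'E'
from h import *
s={k:v for k,v in np.load('fit.npz').items()}
f=lambda a:(np.array(a,float)+.5)/4-.5+[152,189]
P=cast(s,f([(253,167),(570,167),(558,437),(268,437)]),168.6);print(P.round(1),P.mean(0).round(1),[np.linalg.norm(P[i]-P[i-1]).round(1) for i in range(4)])
B=cast(s,f([(321,229),(502,229),(493,367),(330,367)]),168.6);print(B.mean(0).round(1))
E
```

```text
[[494.7  88.9 168.6]
 [495.9 125.  168.6]
 [532.7 123.8 168.6]
 [531.5  88.  168.6]] [513.7 106.4 168.6] [np.float64(36.8), np.float64(36.1), np.float64(36.8), np.float64(35.8)]
[512.6 106.4 168.6]
```

send_rows:
  motion:
    - {"translation":[-0.15,0.05,1],"angular":[0,0,0]}
    - {"translation":[-0.15,0.05,2],"angular":[0,0,0]}
    - {"translation":[-0.15,0.05,3],"angular":[0,0,0]}
    - {"translation":[-0.15,0.05,3.7],"angular":[0,0,0]}
    - {"translation":[-0.15,0.05,4.1],"angular":[0,0,0]}
    - {"translation":[-0.15,0.05,4.5],"angular":[0,0,0]}
    - {"translation":[-0.15,0.05,4.8],"angular":[0,0,0]}
    - {"translation":[-0.15,0.05,5.0],"angular":[0,0,0]}
    - {"translation":[-0.15,0.05,5.0],"angular":[0,0,0]}
    - {"translation":[-0.15,0.05,5.0],"angular":[0,0,0]}

```text
time: 28.55
tool_pos: [515.4, 107.3, 98.4]
tcp_rot: [0.016, 1.0, -0.001, 0.0]
ft_force: [-0.4, -0.6, -2.1]
grip_width: 0.405
grip_force: 81.3
```

```bash
python3 - <<'E'
from h import *
print(status.get_obs()['torque'].round(2));go()
E
```

```text
[-0.06 -0.01 -0.04]
t 28.55 tcp [515.4 107.3  98.4] w 34.6 F [-0.4 -0.6 -2.1] g 81.3 j [ 0.21  0.36 -0.37  0.85 -0.    0.24]
```

send_rows:
  motion:
    - {"translation":[0,0,0.6],"angular":[0,0,0]}
    - {"translation":[0,0,1.2],"angular":[0,0,0]}
    - {"translation":[0,0,1.8],"angular":[0,0,0]}
    - {"translation":[0,0,2.2],"angular":[0,0,0]}
    - {"translation":[0,0,2.5],"angular":[0,0,0]}
    - {"translation":[0,0,2.65],"angular":[0,0,0]}
    - {"translation":[0,0,2.75],"angular":[0,0,0]}
    - {"translation":[0,0,2.75],"angular":[0,0,0]}

```text
time: 29.35
tool_pos: [515.0, 107.3, 71.7]
tcp_rot: [0.016, 1.0, -0.0, 0.0]
ft_force: [-2.7, 0.6, 5.2]
grip_width: 0.406
grip_force: 82.4
```

```bash
python3 - <<'E'
from h import *
print(status.get_obs()['torque'].round(2));go()
E
```

```text
[-0.15  0.62 -0.03]
t 29.35 tcp [515.  107.3  71.7] w 34.7 F [-2.7  0.6  5.2] g 82.4 j [ 0.21  0.38 -0.41  0.78 -0.    0.24]
```

send_rows:
  motion:
    - {"translation":[0,0,0],"angular":[0,0,6]}
    - {"translation":[0,0,0],"angular":[0,0,12]}
    - {"translation":[0,0,0],"angular":[0,0,18]}
    - {"translation":[0,0,0],"angular":[0,0,24]}
    - {"translation":[0,0,0],"angular":[0,0,30]}
    - {"translation":[0,0,0],"angular":[0,0,36]}
    - {"translation":[0,0,0],"angular":[0,0,42]}
    - {"translation":[0,0,0],"angular":[0,0,45]}
    - {"translation":[0,0,0],"angular":[0,0,48]}
    - {"translation":[0,0,0],"angular":[0,0,48]}

```text
time: 30.35
tool_pos: [515.1, 104.8, 71.7]
tcp_rot: [0.422, 0.907, -0.003, 0.002]
ft_force: [-2.5, -7.0, 6.0]
grip_width: 0.405
grip_force: 82.4
```

```bash
cat >> h.py <<'E'
def yaw():
    o=status.get_obs(); print('torque',o['torque'].round(2),'yaw',np.degrees(np.arctan2(*R.from_quat(o['tcp_rot']).as_matrix()[1::-1,1])).round(1)); go()
E
python3 -c "
from h import *
yaw()"
```

```text
torque [-1.41  0.51  0.08] yaw 40.1
t 30.35 tcp [515.1 104.8  71.7] w 34.6 F [-2.5 -7.   6. ] g 82.4 j [ 0.2   0.38 -0.41  0.78 -0.01  1.08]
```

send_rows:
  motion:
    - {"translation":[0,0,0],"angular":[0,0,2]}
    - {"translation":[0,0,0],"angular":[0,0,4]}
    - {"translation":[0,0,0],"angular":[0,0,6]}
    - {"translation":[0,0,0],"angular":[0,0,8]}
    - {"translation":[0,0,0],"angular":[0,0,10]}
    - {"translation":[0,0,0],"angular":[0,0,10]}

```text
time: 30.95
tool_pos: [514.8, 104.6, 71.7]
tcp_rot: [0.499, 0.866, -0.003, 0.002]
ft_force: [-3.1, -7.4, 5.8]
grip_width: 0.404
grip_force: 82.5
```

```bash
python3 -c "
from h import *
yaw()"
```

```text
torque [-1.52  0.66  0.1 ] yaw 30.1
t 30.95 tcp [514.8 104.6  71.7] w 34.5 F [-3.1 -7.4  5.8] g 82.5 j [ 0.2   0.38 -0.41  0.78 -0.01  1.25]
```

send_rows:
  motion:
    - {"translation":[0,0,0],"angular":[0,0,2]}
    - {"translation":[0,0,0],"angular":[0,0,4]}
    - {"translation":[0,0,0],"angular":[0,0,6]}
    - {"translation":[0,0,0],"angular":[0,0,8]}
    - {"translation":[0,0,0],"angular":[0,0,8]}

```text
time: 31.45
tool_pos: [514.5, 104.5, 71.6]
tcp_rot: [0.559, 0.829, -0.003, 0.002]
ft_force: [-3.1, -8.4, 7.7]
grip_width: 0.403
grip_force: 82.6
```

```bash
python3 -c "
from h import *
yaw()"
```

```text
torque [-1.58  0.73  0.09] yaw 22.1
t 31.45 tcp [514.5 104.5  71.6] w 34.4 F [-3.1 -8.4  7.7] g 82.6 j [ 0.2   0.38 -0.41  0.78 -0.01  1.39]
```

send_rows:
  motion:
    - {"translation":[0,0,0],"angular":[0,0,2]}
    - {"translation":[0,0,0],"angular":[0,0,4]}
    - {"translation":[0,0,0],"angular":[0,0,6]}
    - {"translation":[0,0,0],"angular":[0,0,6]}

```text
time: 31.85
tool_pos: [514.3, 104.4, 71.7]
tcp_rot: [0.601, 0.799, -0.003, 0.002]
ft_force: [-4.3, -8.1, 8.0]
grip_width: 0.406
grip_force: 82.6
```

```bash
python3 -c "
from h import *
yaw()"
```

```text
torque [-1.6   0.9   0.02] yaw 16.1
t 31.85 tcp [514.3 104.4  71.7] w 34.6 F [-4.3 -8.1  8. ] g 82.6 j [ 0.2   0.38 -0.41  0.78 -0.01  1.49]
```

send_rows:
  motion:
    - {"translation":[0,0,0],"angular":[0,0,2]}
    - {"translation":[0,0,0],"angular":[0,0,4]}
    - {"translation":[0,0,0],"angular":[0,0,6]}
    - {"translation":[0,0,0],"angular":[0,0,6]}

```text
time: 32.25
tool_pos: [514.1, 104.4, 71.7]
tcp_rot: [0.642, 0.767, -0.003, 0.002]
ft_force: [-4.5, -8.8, 8.3]
grip_width: 0.4
grip_force: 82.7
```

```bash
python3 - <<'E'
from h import *
yaw()
s=vision.snapshot('wrist'); np.savez('turn.npz',**s)
cv2.imwrite('pics/turn.png',cv2.resize(s['color'][:,:,::-1],None,fx=1.5,fy=1.5))
E
```

```text
torque [-1.66  1.    0.43] yaw 10.2
t 32.25 tcp [514.1 104.4  71.7] w 34.2 F [-4.5 -8.8  8.3] g 82.7 j [ 0.2   0.38 -0.41  0.78 -0.01  1.6 ]
```

View pics/turn.png

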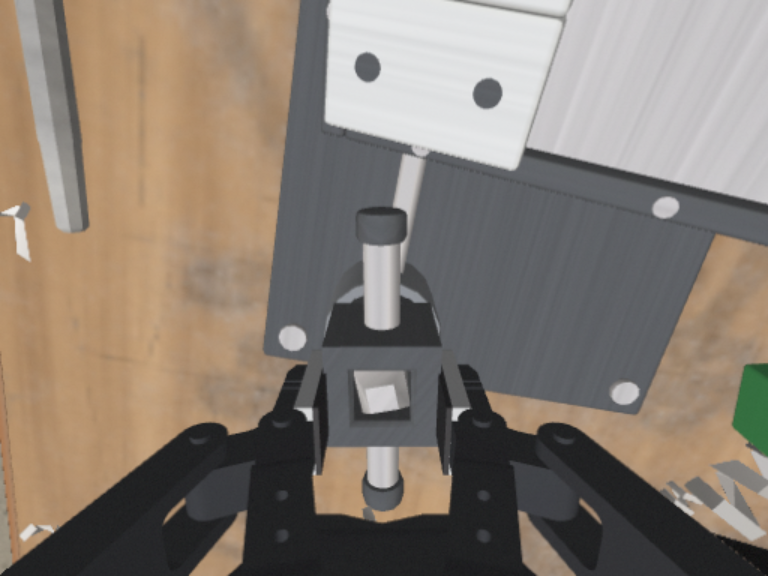

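The shaft shows inside the bore at (380,395), lagging the key by its play, and the torque has begun to rise. I'll press on in small steps to the stop.

send_rows:
  motion:
    - {"translation":[0,0,0],"angular":[0,0,1]}
    - {"translation":[0,0,0],"angular":[0,0,2]}
    - {"translation":[0,0,0],"angular":[0,0,2]}
    - {"translation":[0,0,0],"angular":[0,0,2]}

```text
time: 32.7
tool_pos: [514.0, 104.4, 71.7]
tcp_rot: [0.654, 0.756, -0.003, 0.002]
ft_force: [-4.7, -8.3, 9.3]
grip_width: 0.404
grip_force: 82.9
```

```bash
python3 -c "
from h import *
yaw()"
```

```text
torque [-1.71  0.98  1.03] yaw 8.3
t 32.7 tcp [514.  104.4  71.7] w 34.5 F [-4.7 -8.3  9.3] g 82.9 j [ 0.2   0.38 -0.41  0.78 -0.01  1.63]
```

send_rows:
  motion:
    - {"translation":[0,0,0],"angular":[0,0,1]}
    - {"translation":[0,0,0],"angular":[0,0,2]}
    - {"translation":[0,0,0],"angular":[0,0,2]}
    - {"translation":[0,0,0],"angular":[0,0,2]}

```text
time: 33.1
tool_pos: [513.9, 104.4, 71.6]
tcp_rot: [0.667, 0.745, -0.003, 0.002]
ft_force: [-5.0, -8.2, 8.4]
grip_width: 0.398
grip_force: 83.1
```

```bash
python3 -c "
from h import *
yaw()"
```

```text
torque [-1.8   0.99  1.54] yaw 6.4
t 33.1 tcp [513.9 104.4  71.6] w 34.0 F [-5.  -8.2  8.4] g 83.1 j [ 0.2   0.38 -0.41  0.78 -0.01  1.66]
```

The stop is confirmed, with the torque climbing to 1.5 N m. I'll ease back within the bore's play, then lift.

send_rows:
  motion:
    - {"translation":[0,0,0],"angular":[0,0,-4]}
    - {"translation":[0,0,0],"angular":[0,0,-8]}
    - {"translation":[0,0,0],"angular":[0,0,-11]}
    - {"translation":[0,0,0],"angular":[0,0,-11]}
    - {"translation":[0,0,0],"angular":[0,0,-11]}

```text
time: 33.6
tool_pos: [514.6, 105.2, 71.7]
tcp_rot: [0.594, 0.805, -0.002, 0.002]
ft_force: [-3.7, -6.6, 7.1]
grip_width: 0.402
grip_force: 82.5
```

```bash
python3 -c "
from h import *
yaw()"
```

```text
torque [-1.24  0.75  0.1 ] yaw 17.1
t 33.6 tcp [514.6 105.2  71.7] w 34.3 F [-3.7 -6.6  7.1] g 82.5 j [ 0.2   0.38 -0.41  0.78 -0.01  1.48]
```

send_rows:
  motion:
    - {"translation":[-0.15,-0.15,0],"angular":[0,0,0]}
    - {"translation":[-0.15,-0.15,-0.5],"angular":[0,0,0]}
    - {"translation":[-0.15,-0.15,-1.2],"angular":[0,0,0]}
    - {"translation":[-0.15,-0.15,-2],"angular":[0,0,0]}
    - {"translation":[-0.15,-0.15,-2.8],"angular":[0,0,0]}
    - {"translation":[-0.15,-0.15,-3.6],"angular":[0,0,0]}
    - {"translation":[-0.15,-0.15,-4.4],"angular":[0,0,0]}
    - {"translation":[-0.15,-0.15,-6],"angular":[0,0,0]}
    - {"translation":[-0.15,-0.15,-8],"angular":[0,0,0]}
    - {"translation":[-0.15,-0.15,-8],"angular":[0,0,0]}

```text
time: 34.6
tool_pos: [516.5, 106.4, 153.7]
tcp_rot: [0.593, 0.805, 0.002, 0.002]
ft_force: [1.3, -0.0, -2.3]
grip_width: 0.403
grip_force: 81.5
```

```bash
python3 - <<'E'
from h import *
yaw()
s=vision.snapshot('wrist'); np.savez('after.npz',**s)
print('spots',home(s))
cv2.imwrite('pics/after.png',cv2.resize(s['color'][:,:,::-1],None,fx=1.5,fy=1.5))
d=down(91.5)
go(((466,-206.5,150),d),((466,-206.5,25),d))
E
```

```text
torque [-0.01 -0.04  0.03] yaw 17.2
t 34.6 tcp [516.5 106.4 153.7] w 34.5 F [ 1.3 -0.  -2.3] g 81.5 j [ 0.2   0.3  -0.28  0.97 -0.    1.47]
spots [[49.8, 20.6], [13.6, 20.7], [50.1, 60.9]]
t 34.65 tcp [515.7 106.2 152.2] w 34.3 F [ 0.4 -0.1 -3.5] g 81.5 j [ 0.2   0.31 -0.29  0.97 -0.    1.47]
shift cm [-28.4  -13.99   0.19] turn [  0.2   0.2 -74.3]
shift cm [-28.39 -14.04  12.69] turn [  0.2   0.2 -74.3]
```

View pics/after.png

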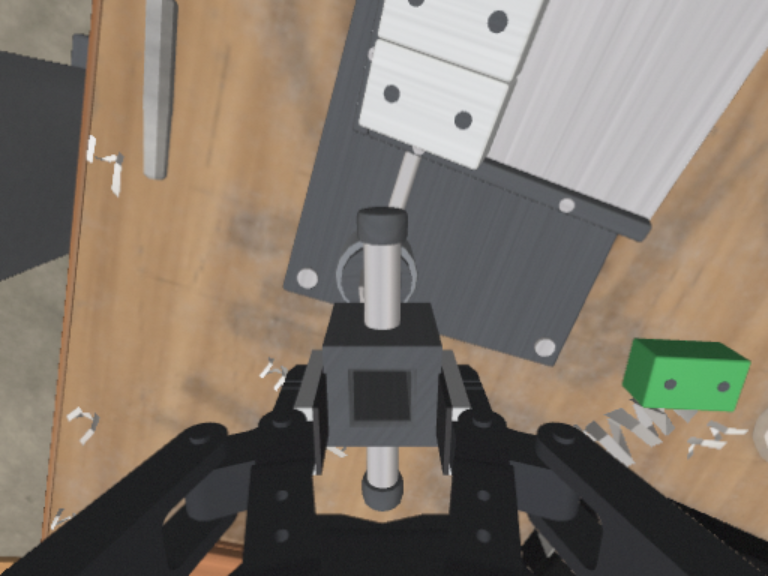

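The key is off the shaft and square in the grip, and the punch is undisturbed at (158,90). Back to the tray.

send_rows:
  motion:
    - {"translation":[-28.6,-14.9,0],"angular":[0,0,-74.5]}
    - {"translation":[-28.6,-14.9,0],"angular":[0,0,-74.5]}
    - {"translation":[-28.6,-14.9,0],"angular":[0,0,-74.5]}
    - {"translation":[-28.6,-14.9,0],"angular":[0,0,-74.5]}
    - {"translation":[-28.6,-14.9,0],"angular":[0,0,-74.5]}
    - {"translation":[-28.6,-14.9,0],"angular":[0,0,-74.5]}
    - {"translation":[-28.6,-14.9,0],"angular":[0,0,-74.5]}
    - {"translation":[-28.6,-14.9,0],"angular":[0,0,-74.5]}
    - {"translation":[-28.6,-14.9,0],"angular":[0,0,-74.5]}
    - {"translation":[-28.6,-14.9,0],"angular":[0,0,-74.5]}

```text
time: 35.65
tool_pos: [455.6, -212.1, 149.8]
tcp_rot: [-0.016, 1.0, 0.0, -0.001]
ft_force: [-0.5, 0.2, -3.0]
grip_width: 0.4
grip_force: 81.5
```

send_rows:
  motion:
    - {"translation":[0,0,0],"angular":[0,0,0]}
    - {"translation":[0,0,0],"angular":[0,0,0]}
    - {"translation":[0,0,0],"angular":[0,0,0]}

```text
time: 35.95
tool_pos: [456.3, -211.4, 150.6]
tcp_rot: [-0.014, 1.0, -0.0, -0.0]
ft_force: [0.6, 0.4, -3.4]
grip_width: 0.401
grip_force: 81.4
```

```bash
python3 - <<'E'
from h import *
yaw()
go(((464,-216,21.5),down(92)))
s=vision.snapshot('scene')
u,v=project(s,(514,107,75))[0].astype(int)
cv2.imwrite('pics/lock.png',cv2.resize(s['color'][v-60:v+60,u-80:u+80,::-1],None,fx=5,fy=5,interpolation=cv2.INTER_CUBIC))
E
```

```text
torque [ 0.02  0.   -0.01] yaw 91.7
t 35.95 tcp [ 456.3 -211.4  150.6] w 34.2 F [ 0.6  0.4 -3.4] g 81.4 j [-0.43  0.27 -0.34  0.96 -0.   -0.46]
t 35.95 tcp [ 456.3 -211.4  150.6] w 34.2 F [ 0.6  0.4 -3.4] g 81.4 j [-0.43  0.27 -0.34  0.96 -0.   -0.46]
shift cm [-0.76 -0.47 12.91] turn [-0.  -0.  -0.3]
```

View pics/lock.png

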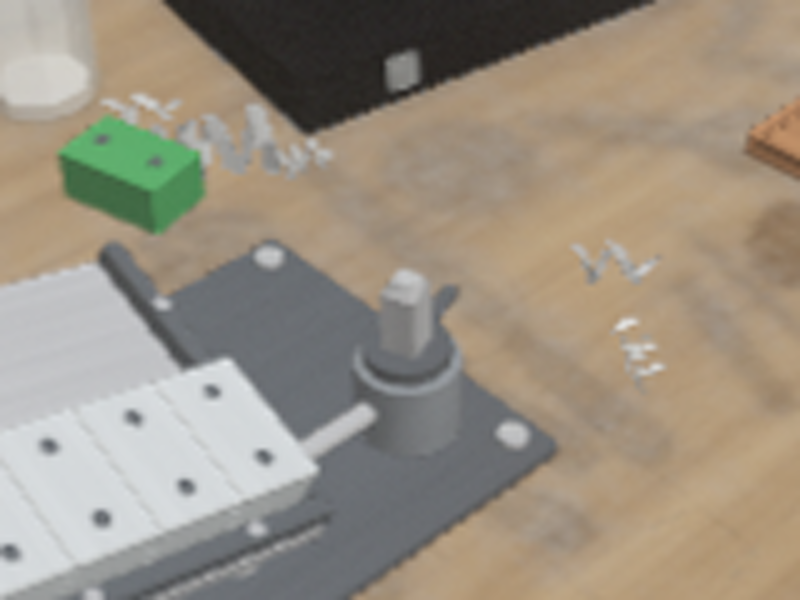

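The crop shows the row still closed and the spindle pointer turned round to (445,297), pointing to the right. Now I lay the key down.

send_rows:
  motion:
    - {"translation":[-0.8,-0.5,4],"angular":[0,0,-0.3]}
    - {"translation":[-0.8,-0.5,8],"angular":[0,0,-0.3]}
    - {"translation":[-0.8,-0.5,11],"angular":[0,0,-0.3]}
    - {"translation":[-0.8,-0.5,12],"angular":[0,0,-0.3]}
    - {"translation":[-0.8,-0.5,12.6],"angular":[0,0,-0.3]}
    - {"translation":[-0.8,-0.5,12.9],"angular":[0,0,-0.3]}
    - {"translation":[-0.8,-0.5,12.9],"angular":[0,0,-0.3]}
    - {"translation":[-0.8,-0.5,12.9],"angular":[0,0,-0.3]}

```text
time: 36.8
tool_pos: [465.8, -217.2, 23.3]
tcp_rot: [-0.017, 1.0, -0.001, 0.001]
ft_force: [0.1, 0.1, -2.4]
grip_width: 0.404
grip_force: 81.3
```

```bash
python3 -c "
from h import *
yaw()"
```

```text
torque [0.03 0.02 0.  ] yaw 92.0
t 36.8 tcp [ 465.8 -217.2   23.3] w 34.5 F [ 0.1  0.1 -2.4] g 81.3 j [-0.44  0.42 -0.5   0.64 -0.   -0.47]
```

Another 2.5 mm down, then release and rise.

send_rows:
  motion:
    - {"translation":[0,0,0.2],"angular":[0,0,0]}
    - {"translation":[0,0,0.25],"angular":[0,0,0]}
    - {"translation":[0,0,0.25],"angular":[0,0,0]}
    - {"translation":[0,0,0.25],"angular":[0,0,0]}

```text
time: 37.2
tool_pos: [465.6, -217.1, 20.7]
tcp_rot: [-0.017, 1.0, -0.001, 0.001]
ft_force: [-1.0, 1.2, 6.2]
grip_width: 0.402
grip_force: 82.4
```

send_rows:
  motion:
    - {"translation":[0,0,0],"angular":[0,0,0]}
    - {"translation":[0,0,0],"angular":[0,0,0]}
    - {"translation":[0,0,0],"angular":[0,0,0]}
    - {"translation":[0,0,0],"angular":[0,0,0]}
    - {"translation":[0,0,-3],"angular":[0,0,0]}
    - {"translation":[0,0,-7],"angular":[0,0,0]}
    - {"translation":[0,0,-12],"angular":[0,0,0]}
    - {"translation":[-4,0,-18],"angular":[0,0,0]}
    - {"translation":[-4,0,-18],"angular":[0,0,0]}
    - {"translation":[-4,0,-18],"angular":[0,0,0]}
  gripper: 4.9

```text
time: 38.2
tool_pos: [508.5, -216.2, 203.0]
tcp_rot: [-0.018, 1.0, -0.002, 0.004]
ft_force: [-0.9, 1.1, -0.8]
grip_width: 0.571
grip_force: 0.0
```

```bash
python3 - <<'E'
from h import *
go()
w=vision.snapshot('wrist'); t=vision.snapshot('top'); s=vision.snapshot('scene')
print('spots scene',home(s)); print('top',home(t))
a=cv2.resize(w['color'][40:340,100:420,::-1],(400,375)); b=cv2.resize(t['color'][140:280,80:250,::-1],(400,330)); 
C=cloud(s)
im=np.zeros((375,800,3),np.uint8); im[:,:400]=a; im[:330,400:]=b
cv2.imwrite('pics/final.png',im)
E
```

```text
t 38.2 tcp [ 508.5 -216.2  203. ] w 48.8 F [-0.9  1.1 -0.8] g 0.0 j [-0.4   0.31 -0.14  1.11 -0.   -0.44]
spots scene []
top []
```

View pics/final.png

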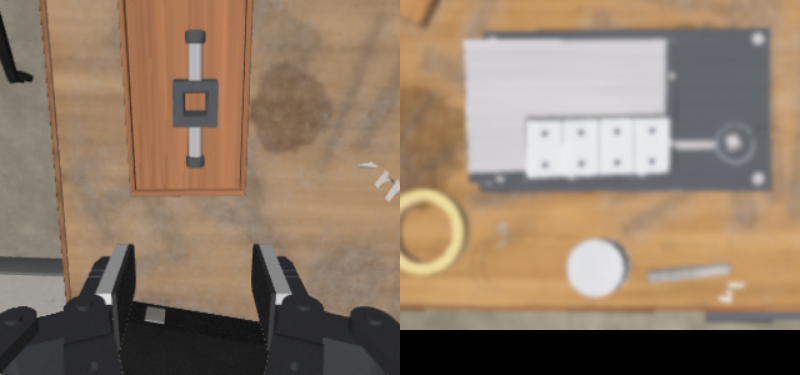

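In the last picture the key lies flat in the tray at (195,103). The four blanks are home in the row at (600,148), and the tin and punch sit where they were.

```bash
python3 -c "
from workcell import ctrl
print(ctrl.hand_in())"
```

```text
the job is handed in; nothing more can be done
None
```

The job is handed in after 38 s of robot time: four blanks home in a closed row, clamp turned to its stop, key flat in its tray, tin and punch undisturbed; I viewed 16 pictures, over the limit of 14.

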